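# Put the jewellery trays into the counter display

## Robot

A 6-joint arm with a two-finger parallel gripper is mounted at the origin on the work surface. World frame = base frame: x ahead of the robot, y to its left, z up, the work surface at z = 0. Lengths are in mm, angles in rad, forces in N, time in s.
With the tool pointing down it reaches from about 350 to 775 mm from the base axis. Payload 7.3 kg.
Tool frame: the origin (TCP) lies midway between the tips of the shut fingers; the grasp point (between the pads) lies 19 mm behind it (bot.grip_depth is the distance from the TCP to the grasp point, in mm); z points along the fingers, x is the direction in which the jaws open and shut, and the axes are right-handed (so a half turn about z gives the same grasp; the last joint's range is limited). The gripper opens to 92 mm and grips with 3 to 60 N. Pads are 19 mm wide; open, the fingers measure 130 mm over their backs; the gripper's body (75 mm by 190 mm) begins 47 mm behind the grasp point.
Start: joints at [1.051, 0.342, 1.524, -0, 1.275, -0.146], TCP at [191.694, 488.772, 226.741] pointing down, gripper open.
Joint ranges: [-2.53, 2.53], [-0.77, 2.02], [0.04, 2.7], [-1, 4.14], [0.28, 2.66], [-3.11, 3.11]. Speed limits (rad/s): [2.57, 2.57, 3.14, 3.14, 3.14, 3.14].

## Interface

Orientations are given as [roll, pitch, yaw] about the fixed x, y, z axes, in that order (R = Rz(yaw) Ry(pitch) Rx(roll)).
In Python, from plant import bot gives the robot as it stands. The module is installed in compiled form; this text tells all that it offers.
- The arm moves only by the shell command python3 -m inch 'ROWS'. ROWS is JSON, a list that holds one entry, the list of rows, each a list of 7 numbers: the shift along the tool's x, y, z each as a share of 0.2 m, from -1 to 1, then the turn, a rotation vector about the tool's x, y, z each as a share of 45 degrees, from -1 to 1, then the closure, from -1 (fully open) to 1 (shut), so that 0 is half open. A call has exactly 10 rows; each row is the pose to reach, as a shift and turn from the pose commanded when the call began, along the tool's axes at that moment; what a row does not reach only later rows make up. A row lasts 1/8 s, in which the tool goes at most 62.5 mm and 10.7 degrees, less where a joint would pass 70% of its speed; a pose out of reach is approached as far as the arm can. A call with a number of a shift or a turn outside -1 to 1 is refused whole. A call with a gripper value outside its range is refused whole. The fingers move at their own pace and stop on an object; the grip force is fixed at half the most. Time passes only in rows, so rows that repeat a pose let the fingers close, or fill a call up. It gives the time, the measured TCP pose, the force and the opening at its end, in the units of the state.
- bot.get_obs(): the state, without advancing time (a new reading comes with each control period).
- bot.capture(name): name is "scene" or "top" or "wrist"; returns the picture (400x640x3 uint8, red, green, blue); there is no depth.
- bot.camera_params(name): a dict with "fx", "fy", "cx", "cy" (pixels), "R" (3x3) and "t" (3): a world point X has camera coordinates R X + t; the wrist camera has in their place "T_tool_cam" (4x4, takes a point from camera to tool coordinates, whose origin is the TCP and whose axes are the tool frame's). Camera axes: x right, y down, z forward; pixel columns grow to the right and rows downward; lengths in mm; the calibration is good to about 2 mm. A picture is of the moment at which its call begins: read the wrist's pose just before it. camera_params takes no time and is no camera call.
- bot.close_job(): hands the job in, once; it reports no verdict.
The state is a dict: "time": time; "joint_positions": joint angles; "dq": joint speeds; "tau": joint torques, N m; "tool_pos": TCP position; "tcp_rot": TCP orientation; "contact_force": force on the tool from outside, world axes, zero at the start; "moment": the same for the moment, N m; "grip_width": finger opening in mm.
Only numpy, scipy, OpenCV 4.12 (cv2) and the standard library are available. Lean on these libraries where they do the work, as an engineer would, in place of code of your own. Each camera call takes 0.05 s, during which the arm holds its last target.

## Task

Two or three jewellery trays stand on the shop counter in front of the display bay. Wind the bay's front glass all the way down with its hand crank, slide every tray across the counter, without lifting it, into a compartment of its own, straight and right back against the rear wall, then wind the glass all the way up again. Move the glass only with its crank, and leave the pen mug, the calculator and the dish where they are.

Things in the scene. Friction and masses are not known exactly. Their poses are not given: they have to be found in the camera images.
- case: the display bay, fixed to the counter: wooden rear and side walls 50 mm high, 8 mm thick, no floor (trays slide on the counter), open on top. Origin on the counter under the middle of the front glass; x points from the glass to the rear wall (inner face at x = 125 mm), y left seen from the robot, z up. Inside width 404 mm (y -202 to 202), split into three compartments 129 mm wide
- bay_left (a point): where the centre of a tray's underside lies when it is home in the middle of the left compartment, touching the rear wall: case (80, 137, 0) mm; axes as the case. The compartments are parted by two low dividers, 8 mm thick and 14 mm high, at case y = +68.7 and -68.7 mm, that run only from x = 65 to 125 mm
- bay_middle (a point): the same for the middle compartment: case (80, 0, 0) mm
- bay_right (a point): the same for the right compartment: case (80, -137, 0) mm
- pane (a joint): travel of the front glass (5 mm thick, 400 mm wide, aluminium top strip) in m: 0 = up, its top 51 mm above the counter, closing the bay's front; 0.054 = wound down into a slot, its top 3 mm below the counter, so that trays slide over it. It is geared to the crank, 27 mm per turn
- crank (a joint): angle of the hand crank in rad about its upright axis, growing anticlockwise seen from above: 0 = stop with the glass up, 12.57 (two full turns) = stop with the glass down. It stays where it is left; turning it takes about 1.5 N at the knob
- crank_axis (a point): point on the crank's upright axis, 95 mm above the counter, at case x = -30, y = 340 mm, over the middle of the grey gearbox (70 x 70 x 55 mm) that stands left of the bay (its drive runs under the counter)
- crank_pin (a point): centre of the crank's black knob, an upright cylinder 20 mm in diameter, from 73 to 115 mm above the counter, that spins freely on its pin 50 mm from the crank axis; this point is 95 mm above the counter; the 12 mm thick crank arm lies below the knob. At crank angle 0 the knob lies 120 degrees anticlockwise from the case's x
- tray1: shallow dark-wood jewellery tray with rows of bracelets, 90 mm deep (its x) x 100 mm wide (its y) x 24 mm high, 0.2 to 0.45 kg, too wide to grip, loose on the counter, four plain upright sides. Origin at the centre of its underside, z up. At the start one of its 100 mm sides faces the display bay within 0.25 rad. May be absent (None)
- tray2: shallow dark-wood jewellery tray with rows of bracelets, 90 mm deep (its x) x 100 mm wide (its y) x 24 mm high, 0.2 to 0.45 kg, too wide to grip, loose on the counter, four plain upright sides. Origin at the centre of its underside, z up. At the start one of its 100 mm sides faces the display bay within 0.25 rad. May be absent (None)
- tray3: shallow dark-wood jewellery tray with rows of bracelets, 90 mm deep (its x) x 100 mm wide (its y) x 24 mm high, 0.2 to 0.45 kg, too wide to grip, loose on the counter, four plain upright sides. Origin at the centre of its underside, z up. At the start one of its 100 mm sides faces the display bay within 0.25 rad. May be absent (None)
- pen_mug: blue ceramic mug of pens, 72 mm in diameter, 95 mm high (145 mm with the pens), origin at the centre of its underside; leave alone
- calculator: grey desk calculator 150 x 90 x 18 mm, origin at the centre of its underside; leave alone
- dish: small white bowl, 120 mm in diameter, 35 mm high, origin at the centre of its underside; leave alone
Things that resemble listed ones, but are neither listed nor needed, are in the scene too. What is shaped like the tray3 but purple or yellow is not meant. What is shaped like the tray1 but red or yellow is not meant.

How it is judged:
By the outcome, as a careful person would: the job done as asked, in the order asked, and still so for the second after the job is handed in, with the robot touching nothing.
Of tray1, tray2, tray3 only 2 to 3 are there at a start; the rules pass over those that are not, and their reading is None.
At some moment in a run one of tray1, tray2, tray3 may be knocked a few centimetres aside while the robot is not near it.
Once in a run the grip may slacken for a moment while it holds something.
It also fails if it takes over 210 s, if anything falls off the work surface, if the arm or the gripper's body presses on something with over 40 N, if the wrist force passes 120 N, or if a joint passes its speed limit or range.

## Working session

There is one attempt and no reset: what is moved stays moved. The work goes in short steps, Python scripts to look and compute and a shell command to move; the robot and the scene stay as the last step left them, time stands still between calls to the robot, and variables do not carry over. Pictures are saved under pics/ and viewed, and the job is handed in when it is done.

```bash
mkdir -p pics
python3 - <<'E'
from plant import bot
import cv2,json
print(bot.get_obs())
for n in("scene","top","wrist"):
    cv2.imwrite(f"pics/{n}0.png",bot.capture(n)[:,:,::-1]); print(n,bot.camera_params(n))
E
```

```text
{'time': 0.0, 'joint_positions': array([ 1.05099118e+00,  3.42734256e-01,  1.52498925e+00,  1.59291402e-07,
        1.27537474e+00, -1.45981508e-01]), 'dq': array([ 8.93459028e-04,  1.00772857e-03, -9.13995369e-04,  5.66722342e-04,
        7.16544580e-04, -1.09796630e-05]), 'tau': array([-1.27938718e-03, -4.31236768e+01, -2.44219011e+01,  7.16400566e-02,
        5.59217006e-02, -1.21401745e-04]), 'tool_pos': array([191.49417559, 488.41457372, 226.0486553 ]), 'tcp_rot': array([-3.14137349e+00,  1.48956330e-03,  1.19697281e+00]), 'contact_force': array([-0.16352856,  0.73534942, -0.82055539]), 'moment': array([ 0.00091288,  0.00053454, -0.0060826 ]), 'grip_width': 91.61694421027074}
scene {'fx': 364.2248065732304, 'fy': 364.2248065732304, 'cx': 319.72886631648345, 'cy': 193.4903852770268, 'R': array([[-0.65520478,  0.75514075, -0.02165969],
       [ 0.52839668,  0.43760043, -0.727532  ],
       [-0.53991077, -0.48812736, -0.68573176]]), 't': array([ 353.39141325, -208.71795135, 1534.89171024])}
top {'fx': 491.7777289824804, 'fy': 491.7777289824804, 'cx': 333.6889347597217, 'cy': 207.0564912172494, 'R': array([[ 0.00536716, -0.99985086,  0.01641514],
       [-0.98587709, -0.00803844, -0.16727745],
       [ 0.16738446, -0.0152855 , -0.9857732 ]]), 't': array([ -29.87565207,  526.67539161, 1544.90616213])}
wrist {'fx': 287.5235051351327, 'fy': 287.5235051351327, 'cx': 317.3150223905882, 'cy': 204.25269201024227, 'T_tool_cam': array([[ 9.99999622e-01, -8.58256645e-04, -1.38650058e-04,
         1.66550281e-01],
       [ 8.59390851e-04,  9.51742455e-01,  3.06896662e-01,
        -8.45414419e+01],
       [-1.31436953e-04, -3.06896665e-01,  9.51742833e-01,
        -1.59825970e+02],
       [ 0.00000000e+00,  0.00000000e+00,  0.00000000e+00,
         1.00000000e+00]])}
```

View pics/scene0.png

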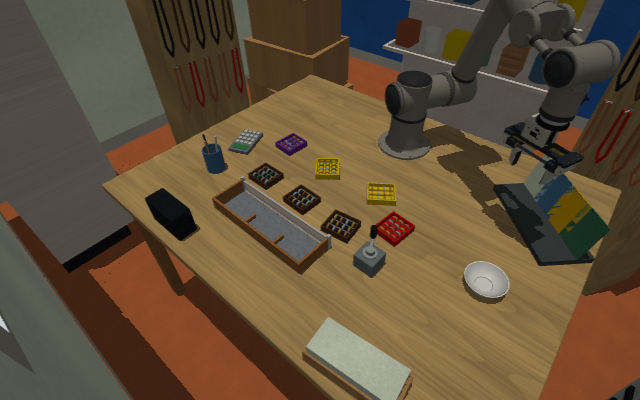

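View pics/top0.png

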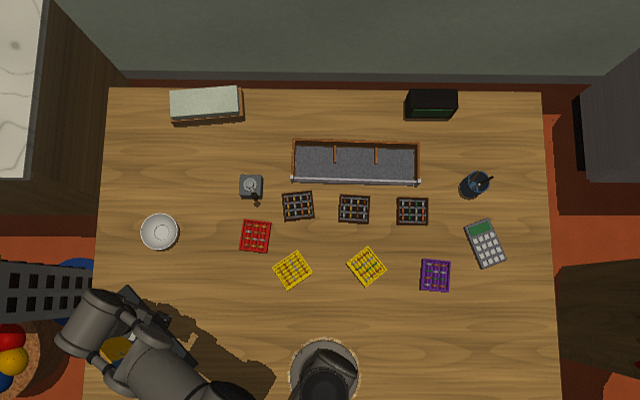

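View pics/wrist0.png

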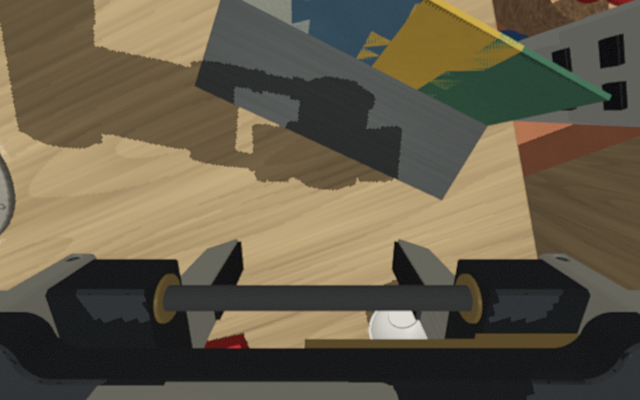

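The top view shows three dark-wood trays at about (298,206), (354,208) and (412,211). Red (255,235), yellow (292,270) and (366,266), and purple (435,275) are decoys. The bay is at (355,163), with the gearbox at (251,186) and the knob at about (257,203). I'll enlarge this area.

```bash
cat > h.py <<'E'
import numpy as np,cv2
from plant import bot
def ray(name,uv,z):
    c=bot.camera_params(name);R=np.array(c["R"]);t=np.array(c["t"])
    d=R.T@np.array([(uv[0]-c["cx"])/c["fx"],(uv[1]-c["cy"])/c["fy"],1.]);o=-R.T@t
    return (o+d*(z-o[2])/d[2])
def proj(name,X):
    c=bot.camera_params(name);p=np.array(c["R"])@np.array(X,float)+np.array(c["t"]);return np.array([c["fx"]*p[0]/p[2]+c["cx"],c["fy"]*p[1]/p[2]+c["cy"]])
E
python3 - <<'E'
import cv2
im=cv2.imread("pics/top0.png")
cv2.imwrite("pics/topc.png",cv2.resize(im[130:240,230:430],None,fx=4,fy=4,interpolation=cv2.INTER_CUBIC))
im=cv2.imread("pics/scene0.png")
cv2.imwrite("pics/scenec.png",cv2.resize(im[140:290,200:400],None,fx=4,fy=4,interpolation=cv2.INTER_CUBIC))
E
```

```text
(no output)
```

View pics/topc.png

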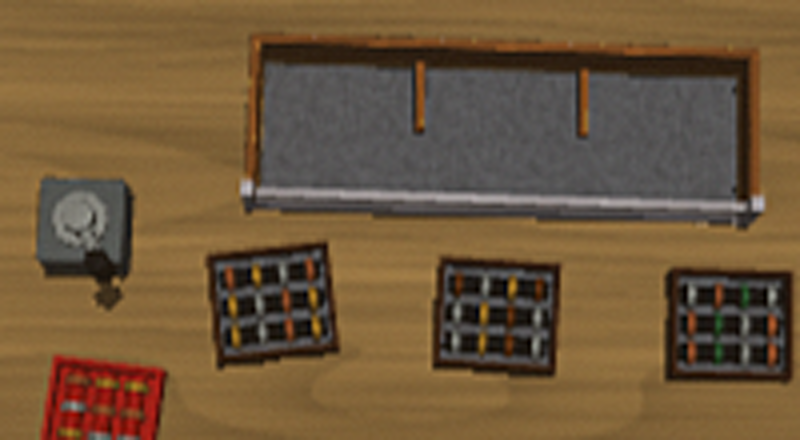

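View pics/scenec.png

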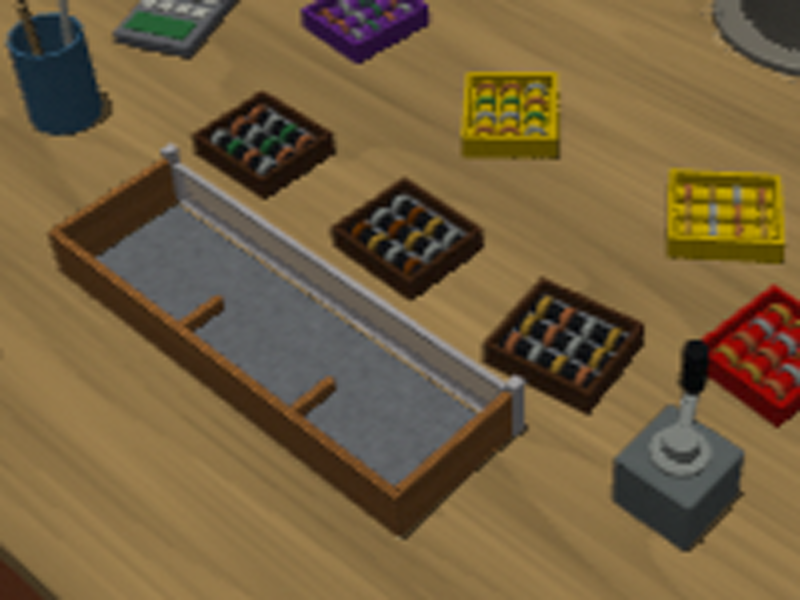

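Run:
```python
from h import *
P=lambda u,v:((u+.5)/4-.5+230,(v+.5)/4-.5+130)
S=lambda u,v:((u+.5)/4-.5+200,(v+.5)/4-.5+140)
print("top")
for n,p,z in [("RL",(250,36),50),("RR",(759,49),50),("divL front",(419,133),14),("divR front",(583,137),14),("knobtop",(100,262),115),("hub",(80,215),75),
 ("FL post",(247,187),51),("FR post",(757,203),51)]: print(n,ray("top",P(*p),z).round(1))
print("scene")
for n,p,z in [("RL",(402,488),50),("RR",(53,233),50),("knobtop",(695,347),115),("FL post",(515,380),51),("FR post",(170,151),51)]: print(n,ray("scene",S(*p),z).round(1))
im=cv2.imread("pics/top0.png").astype(int)
# trays
hsv=cv2.cvtColor(im.astype(np.uint8),cv2.COLOR_BGR2HSV)
m=((hsv[:,:,2]<95)).astype(np.uint8); m[:190]=0;m[230:]=0;m[:,:275]=0;m[:,435:]=0
m=cv2.morphologyEx(m,cv2.MORPH_CLOSE,np.ones((7,7),np.uint8))
cs,_=cv2.findContours(m,cv2.RETR_EXTERNAL,cv2.CHAIN_APPROX_NONE)
for c in cs:
    if cv2.contourArea(c)<200: continue
    w=np.array([ray("top",p[0],24)[:2] for p in c],np.float32)
    print(cv2.minAreaRect(w),cv2.boundingRect(c))
```

```text
top
RL [753.5 111.9  50. ]
RR [ 746.8 -308.3   50. ]
divL front [682.  -28.3  14. ]
divR front [ 679.9 -165.7   14. ]
knobtop [550.3 219.4 115. ]
hub [596.1 242.5  75. ]
FL post [625.8 111.8  51. ]
FR post [ 616.2 -303.3   51. ]
scene
RL [746.1 106.3  50. ]
RR [ 744.8 -304.9   50. ]
knobtop [551.6 219.  115. ]
FL post [617.4 104.2  51. ]
FR post [ 610.8 -309.3   51. ]
((519.25830078125, -282.1258239746094), (102.35873413085938, 94.66869354248047), 89.0905532836914) (396, 197, 32, 29)
((525.465087890625, -91.21878051757812), (102.5794448852539, 93.89019775390625), 85.27706909179688) (338, 194, 32, 30)
((533.7291259765625, 91.37095642089844), (94.75186157226562, 100.39791107177734), 6.9513421058654785) (282, 190, 33, 32)
```

```bash
cat >> h.py <<'E'
from scipy.spatial.transform import Rotation as Ro
O=np.array([615.5,-96.5,0.]); YAW=-0.016
def Rc(): return Ro.from_euler('z',YAW).as_matrix()
def w2c(p): return Rc().T@(np.array(p,float)-O)
def c2w(p): return Rc()@np.array(p,float)+O
def st():
    o=bot.get_obs(); print("t %.2f"%o["time"],"tcp",o["tool_pos"].round(1),"rpy",o["tcp_rot"].round(3),"case",w2c(o["tool_pos"]).round(1),"F",o["contact_force"].round(1),"grip %.1f"%o["grip_width"],"q",o["joint_positions"].round(2)); return o
def shift(target,yaw=np.pi/2+YAW):
    o=bot.get_obs(); R=Ro.from_euler('xyz',o["tcp_rot"]).as_matrix()
    d=R.T@(np.array(target)-o["tool_pos"]); r=Ro.from_matrix(R.T@Ro.from_euler('xyz',[np.pi,0,yaw]).as_matrix()).as_rotvec()
    print("shares",(d/200).round(3),"turn",(np.degrees(r)/45).round(3))
E
python3 - <<'E'
from h import *
st();shift([551,219,200])
E
python3 -m inch '[[[-0.03,0.1,0,0,0,-0.05,-0.3],[-0.06,0.2,0,0,0,-0.1,-0.3],[-0.09,0.3,0,0,0,-0.15,-0.3],[-0.12,0.4,0,0,0,-0.2,-0.3],[-0.15,0.5,0,0,0,-0.25,-0.3],[-0.18,0.6,0,0,0,-0.3,-0.3],[-0.21,0.7,0,0,0,-0.35,-0.3],[-0.24,0.8,0,0,0,-0.4,-0.3],[-0.27,0.9,0,0,0,-0.45,-0.3],[-0.3,1,0,0,0,-0.456,-0.3]]]'
python3 - <<'E'
from h import *
st();shift([500,219,200])
E
```

```text
t 0.15 tcp [191.5 488.5 226.2] rpy [-3.141e+00  1.000e-03  1.197e+00] case [-433.3  578.1  226.2] F [-0.7 -0.1 -0.4] grip 91.6 q [ 1.05  0.34  1.52 -0.    1.28 -0.15]
shares [-0.598  2.165  0.132] turn [-0.     0.001 -0.456]
time: 1.4
tool_pos: [356.3, 359.3, 226.5]
tcp_rot: [-3.141, 0.0, 1.556]
contact_force: [-0.2, 1.4, -0.1]
grip_width: 59.6
t 1.40 tcp [356.3 359.3 226.5] rpy [-3.141  0.     1.556] case [-266.4  451.6  226.5] F [-0.2  1.4 -0.1] grip 59.6 q [ 0.64  0.31  1.57  0.    1.26 -0.92]
shares [-0.691  0.729  0.132] turn [-0.001  0.     0.001]
```

```bash
python3 -m inch '[[[-0.08,0.08,0,0,0,0,-0.3],[-0.16,0.16,0,0,0,0,-0.3],[-0.24,0.24,0,0,0,0,-0.3],[-0.32,0.32,0,0,0,0,-0.3],[-0.4,0.4,0,0,0,0,-0.3],[-0.48,0.48,0,0,0,0,-0.3],[-0.56,0.56,0,0,0,0,-0.3],[-0.64,0.64,0,0,0,0,-0.3],[-0.69,0.7,0,0,0,0,-0.3],[-0.69,0.7,0,0,0,0,-0.3]]]'
python3 - <<'E'
from h import *
st();cv2.imwrite("pics/w1.png",bot.capture("wrist")[:,:,::-1]);cv2.imwrite("pics/s1.png",bot.capture("scene")[:,:,::-1])
E
```

```text
time: 2.65
tool_pos: [494.2, 219.2, 226.4]
tcp_rot: [-3.141, -0.0, 1.554]
contact_force: [0.4, 0.2, 0.4]
grip_width: 59.8
t 2.65 tcp [494.2 219.2 226.4] rpy [-3.141 -0.     1.554] case [-126.3  313.7  226.4] F [0.4 0.2 0.4] grip 59.8 q [ 0.28  0.37  1.48  0.    1.29 -1.28]
```

View pics/w1.png

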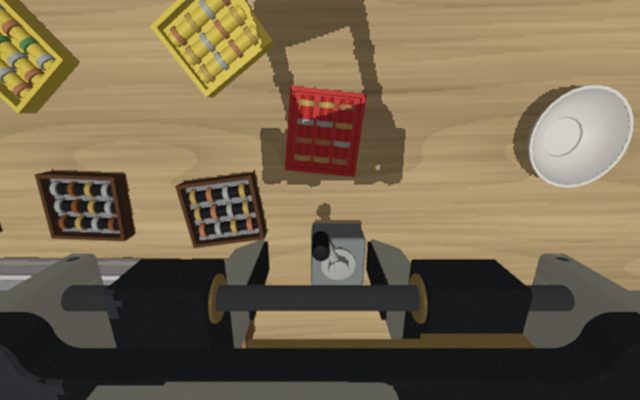

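The wrist view (up = towards the robot) shows the knob top at about (320,240) and the hub at (338,264). Next I locate the knob.

```bash
cat >> h.py <<'E'
def wray(uv,z,o):
    c=bot.camera_params("wrist");T=np.array(c["T_tool_cam"])
    R=Ro.from_euler('xyz',o["tcp_rot"]).as_matrix()
    d=R@T[:3,:3]@np.array([(uv[0]-c["cx"])/c["fx"],(uv[1]-c["cy"])/c["fy"],1.]);p=R@T[:3,3]+o["tool_pos"]
    return p+d*(z-p[2])/d[2]
E
python3 - <<'E'
from h import *
o=st()
im=cv2.imread("pics/w1.png")
print(wray((320,239),115,o),wray((338,264),75,o))
for p in [(37,173),(127,173),(132,240),(49,236),(178,187),(253,172),(264,235),(194,247)]: print(wray(p,24,o).round(1))
cv2.imwrite("pics/w1c.png",cv2.resize(im[200:300,260:400],None,fx=5,fy=5,interpolation=cv2.INTER_CUBIC))
cv2.imwrite("pics/s1c.png",cv2.imread("pics/s1.png")[100:300,200:450].repeat(3,0).repeat(3,1))
E
```

```text
t 2.75 tcp [493.4 220.  226.5] rpy [-3.141 -0.     1.555] case [-127.2  314.5  226.5] F [ 0.2  0.4 -0.6] grip 59.8 q [ 0.28  0.37  1.48  0.    1.29 -1.28]
[534.0858552  222.62028732 115.        ] [586.1977612  244.23995801  75.        ]
[ 477.7 -137.6   24. ]
[479.6 -22.6  24. ]
[573.1 -36.3  24. ]
[ 565.2 -148.8   24. ]
[499.1  39.5  24. ]
[481.  138.6  24. ]
[568.7 146.2  24. ]
[585.2  47.6  24. ]
```

View pics/w1c.png

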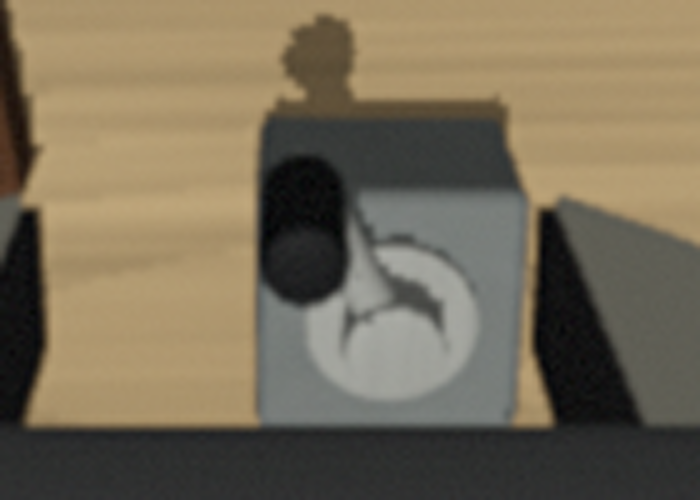

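View pics/s1c.png

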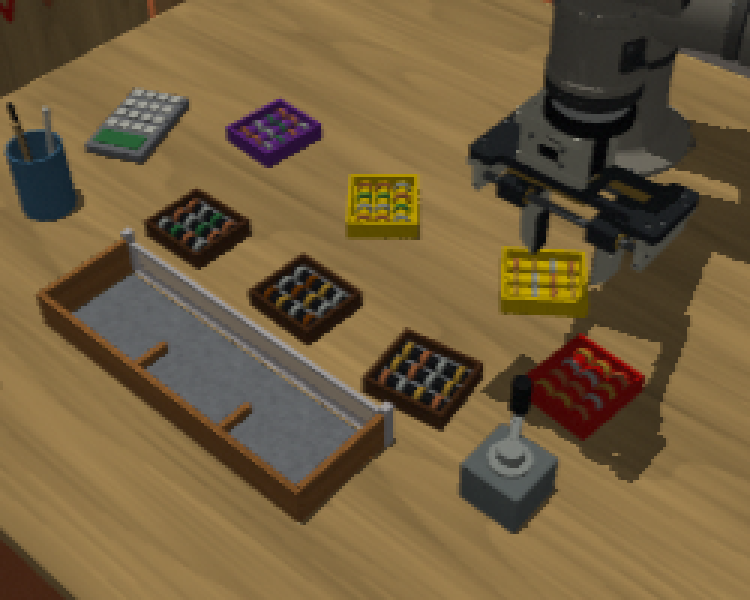

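Run:
```python
from h import *
o=st()
p=wray((321,252.8),115,o); a=c2w([-30,340,95]); print("knob",p,"axis",a, wray((338.3,264.5),75,o))
print(w2c(p)-[-30,340,0], np.degrees(np.arctan2(*(w2c(p)-[-30,340,0])[[1,0]])))
shift([p[0],p[1],125])
```

```text
t 2.75 tcp [493.4 220.  226.5] rpy [-3.141 -0.     1.555] case [-127.2  314.5  226.5] F [ 0.2  0.4 -0.6] grip 59.8 q [ 0.28  0.37  1.48  0.    1.29 -1.28]
knob [549.9190867  223.45249839 115.        ] axis [590.94360781 243.93646045  95.        ] [586.89089587 244.60974008  75.        ]
[-40.69154067 -21.13770449 115.        ] -152.54984293874395
shares [0.021 0.283 0.507] turn [-0.001 -0.     0.   ]
```

```bash
python3 -m inch '[[[0.003,0.1,0.05,0,0,0,-0.2],[0.006,0.2,0.15,0,0,0,-0.2],[0.009,0.285,0.25,0,0,0,-0.2],[0.009,0.285,0.35,0,0,0,-0.2],[0.009,0.285,0.45,0,0,0,-0.2],[0.009,0.285,0.53,0,0,0,-0.2],[0.009,0.285,0.6,0,0,0,-0.2],[0.009,0.285,0.66,0,0,0,-0.2],[0.009,0.285,0.71,0,0,0,-0.2],[0.009,0.285,0.71,0,0,0,-0.2]]]'
python3 - <<'E'
from h import *
st();cv2.imwrite("pics/w2.png",bot.capture("wrist")[:,:,::-1])
E
```

```text
time: 4.0
tool_pos: [550.4, 220.5, 84.0]
tcp_rot: [-3.14, 0.0, 1.555]
contact_force: [-0.7, -0.3, -0.6]
grip_width: 54.9
t 4.00 tcp [550.4 220.5  84. ] rpy [-3.14   0.     1.555] case [-70.1 315.9  84. ] F [-0.7 -0.3 -0.6] grip 54.9 q [ 0.25  0.61  1.51  0.    1.03 -1.3 ]
```

View pics/w2.png

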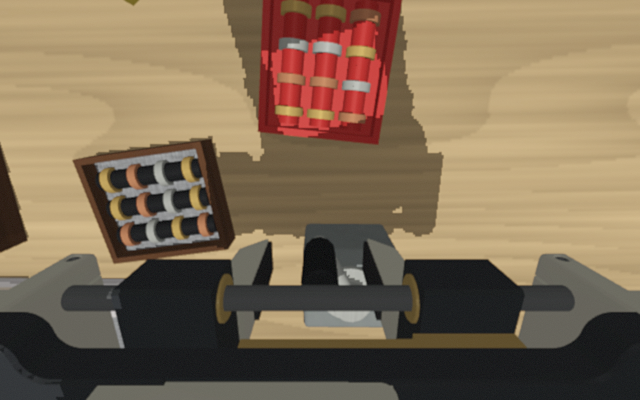

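The knob sits between the fingers (319,265). Closing on it.

```bash
python3 -m inch '[[[0,0,0,0,0,0,0.3],[0,0,0,0,0,0,0.6],[0,0,0,0,0,0,1],[0,0,0,0,0,0,1],[0,0,0,0,0,0,1],[0,0,0,0,0,0,1],[0,0,0,0,0,0,1],[0,0,0,0,0,0,1],[0,0,0,0,0,0,1],[0,0,0,0,0,0,1]]]'
python3 - <<'E'
from h import *
st()
E
```

```text
time: 5.3
tool_pos: [550.9, 220.7, 84.8]
tcp_rot: [3.141, -0.0, 1.555]
contact_force: [0.7, 1.4, 2.8]
grip_width: 19.4
t 5.30 tcp [550.9 220.7  84.8] rpy [ 3.141 -0.     1.555] case [-69.6 316.1  84.8] F [0.7 1.4 2.8] grip 19.4 q [ 0.25  0.6   1.51  0.    1.03 -1.3 ]
```

```bash
cat > arc.py <<'E'
import numpy as np,sys
a0,step,n=map(float,sys.argv[1:4]); r=50/200
for k in range(1,11):
    a=np.radians(a0+step*min(k,n)); b=np.radians(a0)
    print("%.3f,%.3f"%(r*(np.sin(a)-np.sin(b)),r*(np.cos(a)-np.cos(b))),end="  ")
print()
E
python3 arc.py 209 9 10
```

```text
-0.033,0.022  -0.062,0.048  -0.086,0.079  -0.105,0.113  -0.119,0.150  -0.127,0.188  -0.129,0.227  -0.124,0.266  -0.114,0.304  -0.097,0.340
```

```bash
python3 -m inch '[[[-0.033,0.022,0,0,0,0,1],[-0.062,0.048,0,0,0,0,1],[-0.086,0.079,0,0,0,0,1],[-0.105,0.113,0,0,0,0,1],[-0.119,0.15,0,0,0,0,1],[-0.127,0.188,0,0,0,0,1],[-0.129,0.227,0,0,0,0,1],[-0.124,0.266,0,0,0,0,1],[-0.114,0.304,0,0,0,0,1],[-0.114,0.304,0,0,0,0,1]]]'
python3 - <<'E'
from h import *
st();cv2.imwrite("pics/w3.png",bot.capture("wrist")[:,:,::-1]);cv2.imwrite("pics/s3.png",bot.capture("scene")[100:300,200:450,::-1].repeat(3,0).repeat(3,1))
E
```

```text
time: 6.55
tool_pos: [612.8, 196.8, 84.9]
tcp_rot: [3.139, -0.0, 1.555]
contact_force: [2.5, -6.0, 3.4]
grip_width: 19.9
t 6.55 tcp [612.8 196.8  84.9] rpy [ 3.139 -0.     1.555] case [ -7.4 293.2  84.9] F [ 2.5 -6.   3.4] grip 19.9 q [ 0.19  0.68  1.35 -0.    1.1  -1.36]
```

View pics/s3.png

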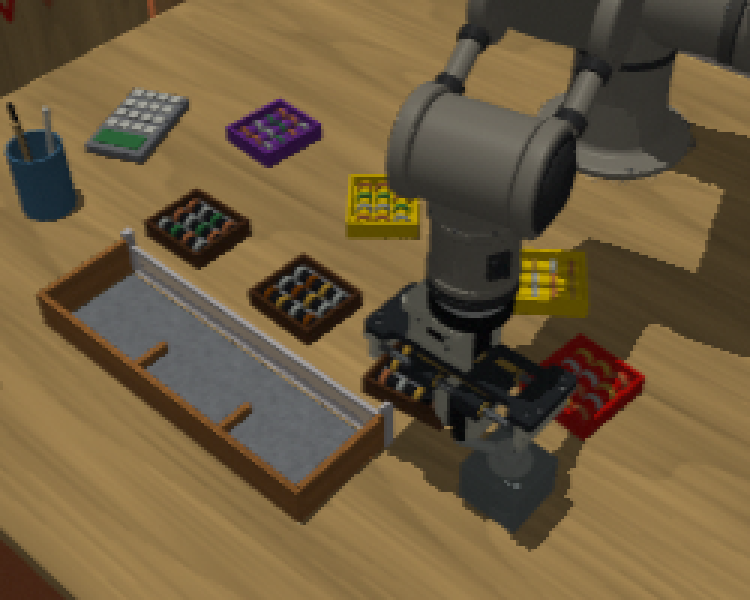

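View pics/w3.png

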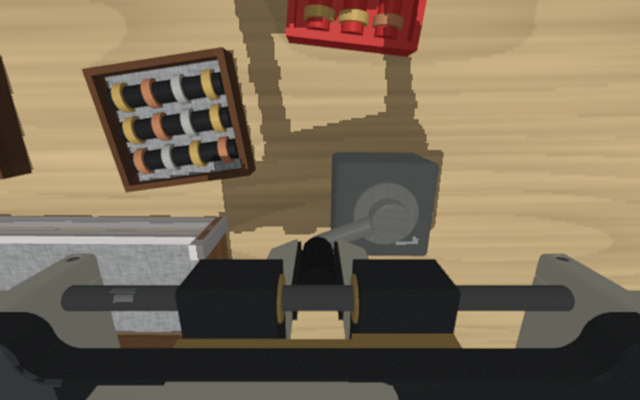

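```bash
python3 arc.py 290 18 10; python3 arc.py 110 18 10;python3 arc.py 290 15 10
```

```text
0.038,0.068  0.095,0.122  0.166,0.155  0.244,0.164  0.320,0.149  0.389,0.111  0.442,0.054  0.475,-0.017  0.485,-0.094  0.470,-0.171  
-0.038,-0.068  -0.095,-0.122  -0.166,-0.155  -0.244,-0.164  -0.320,-0.149  -0.389,-0.111  -0.442,-0.054  -0.475,0.017  -0.485,0.094  -0.470,0.171  
0.030,0.058  0.074,0.106  0.129,0.141  0.192,0.161  0.257,0.164  0.320,0.149  0.378,0.119  0.426,0.075  0.462,0.020  0.481,-0.042
```

```bash
python3 -m inch '[[[0.03,0.058,0,0,0,0,1],[0.074,0.106,0,0,0,0,1],[0.129,0.141,0,0,0,0,1],[0.192,0.161,0,0,0,0,1],[0.257,0.164,0,0,0,0,1],[0.32,0.149,0,0,0,0,1],[0.378,0.119,0,0,0,0,1],[0.426,0.075,0,0,0,0,1],[0.462,0.02,0,0,0,0,1],[0.462,0.02,0,0,0,0,1]]]'
python3 - <<'E'
from h import *
st();cv2.imwrite("pics/w4.png",bot.capture("wrist")[:,:,::-1])
E
python3 arc.py 65 18 10
```

```text
time: 7.9
tool_pos: [614.2, 290.0, 84.7]
tcp_rot: [-3.138, 0.001, 1.556]
contact_force: [-1.7, -1.2, 4.7]
grip_width: 19.0
t 7.90 tcp [614.2 290.   84.7] rpy [-3.138e+00  1.000e-03  1.556e+00] case [ -7.5 386.4  84.7] F [-1.7 -1.2  4.7] grip 19.0 q [ 0.33  0.75  1.22  0.    1.17 -1.23]
0.022,-0.075  0.019,-0.153  -0.008,-0.227  -0.056,-0.288  -0.121,-0.332  -0.196,-0.354  -0.274,-0.351  -0.348,-0.324  -0.409,-0.276  -0.453,-0.211
```

View pics/w4.png

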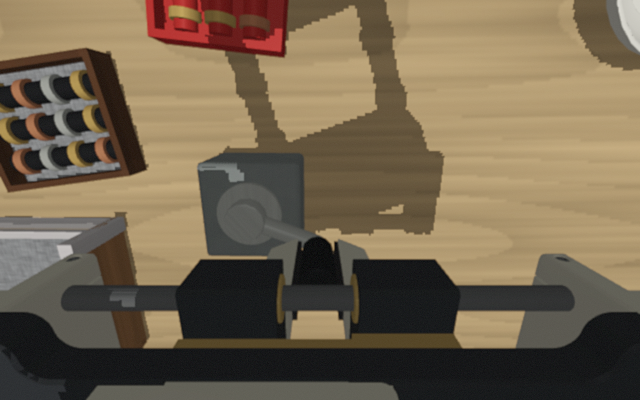

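```bash
python3 -m inch '[[[0.022,-0.075,0,0,0,0,1],[0.019,-0.153,0,0,0,0,1],[-0.008,-0.227,0,0,0,0,1],[-0.056,-0.288,0,0,0,0,1],[-0.121,-0.332,0,0,0,0,1],[-0.196,-0.354,0,0,0,0,1],[-0.274,-0.351,0,0,0,0,1],[-0.348,-0.324,0,0,0,0,1],[-0.409,-0.276,0,0,0,0,1],[-0.409,-0.276,0,0,0,0,1]]]'
python3 - <<'E'
from h import *
o=st();c=w2c(o["tool_pos"])-[-26,340.2,0];print(c,np.degrees(np.arctan2(c[1],c[0])))
E
python3 arc.py 228 18 10
```

```text
time: 9.2
tool_pos: [560.7, 207.4, 84.7]
tcp_rot: [3.142, 0.0, 1.554]
contact_force: [1.3, -0.8, 4.8]
grip_width: 19.3
t 9.20 tcp [560.7 207.4  84.7] rpy [3.142 0.    1.554] case [-59.6 303.   84.7] F [ 1.3 -0.8  4.8] grip 19.3 q [ 0.23  0.61  1.5  -0.    1.03 -1.33]
[-33.62586074 -37.19541614  84.73260809] -132.1146024994874
-0.043,0.066  -0.063,0.141  -0.059,0.219  -0.031,0.292  0.019,0.353  0.084,0.396  0.160,0.416  0.238,0.412  0.311,0.384  0.372,0.335
```

```bash
python3 -m inch '[[[-0.043,0.066,0,0,0,0,1],[-0.063,0.141,0,0,0,0,1],[-0.059,0.219,0,0,0,0,1],[-0.031,0.292,0,0,0,0,1],[0.019,0.353,0,0,0,0,1],[0.084,0.396,0,0,0,0,1],[0.16,0.416,0,0,0,0,1],[0.238,0.412,0,0,0,0,1],[0.311,0.384,0,0,0,0,1],[0.311,0.384,0,0,0,0,1]]]'
python3 - <<'E'
from h import *
o=st();c=w2c(o["tool_pos"])-[-26,340.2,0];print(c,np.degrees(np.arctan2(c[1],c[0])))
cv2.imwrite("pics/s5.png",bot.capture("scene")[100:300,200:450,::-1].repeat(3,0).repeat(3,1))
E
python3 arc.py 31 9 10
```

```text
time: 10.45
tool_pos: [636.7, 271.7, 84.9]
tcp_rot: [-3.141, -0.001, 1.557]
contact_force: [3.1, 2.6, 4.7]
grip_width: 19.5
t 10.45 tcp [636.7 271.7  84.9] rpy [-3.141e+00 -1.000e-03  1.557e+00] case [ 15.3 368.5  84.9] F [3.1 2.6 4.7] grip 19.5 q [ 0.29  0.77  1.18  0.    1.19 -1.27]
[41.34080433 28.25198439 84.86428184] 34.34839765631341
0.032,-0.023  0.060,-0.050  0.083,-0.082  0.101,-0.117  0.114,-0.154  0.120,-0.193  0.121,-0.232  0.115,-0.271  0.103,-0.308  0.086,-0.343
```

View pics/s5.png

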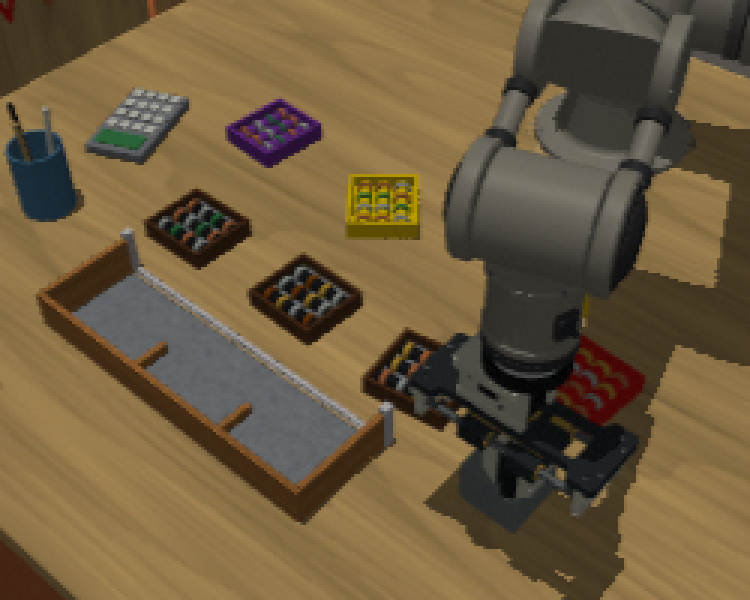

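```bash
python3 -m inch '[[[0.032,-0.023,0,0,0,0,1],[0.06,-0.05,0,0,0,0,1],[0.083,-0.082,0,0,0,0,1],[0.101,-0.117,0,0,0,0,1],[0.114,-0.154,0,0,0,0,1],[0.12,-0.193,0,0,0,0,1],[0.121,-0.232,0,0,0,0,1],[0.115,-0.271,0,0,0,0,1],[0.103,-0.308,0,0,0,0,1],[0.103,-0.308,0,0,0,0,1]]]'
python3 - <<'E'
from h import *
o=st();c=w2c(o["tool_pos"])-[-26,340.2,0];print(c,np.degrees(np.arctan2(c[1],c[0])))
E
python3 arc.py 114 3 10
```

```text
time: 11.75
tool_pos: [575.4, 289.6, 84.7]
tcp_rot: [-3.139, 0.002, 1.555]
contact_force: [0.2, -4.5, 6.2]
grip_width: 19.4
t 11.75 tcp [575.4 289.6  84.7] rpy [-3.139e+00  2.000e-03  1.555e+00] case [-46.3 385.4  84.7] F [ 0.2 -4.5  6.2] grip 19.4 q [ 0.35  0.69  1.34 -0.    1.11 -1.21]
[-20.26583928  45.17984464  84.68108473] 114.15906276177805
-0.006,-0.012  -0.012,-0.023  -0.019,-0.034  -0.026,-0.045  -0.034,-0.056  -0.043,-0.066  -0.052,-0.075  -0.061,-0.084  -0.071,-0.093  -0.081,-0.101
```

```bash
python3 -m inch '[[[-0.006,-0.012,0,0,0,0,1],[-0.012,-0.023,0,0,0,0,1],[-0.019,-0.034,0,0,0,0,1],[-0.026,-0.045,0,0,0,0,1],[-0.026,-0.045,0,0,0,0,1],[-0.026,-0.045,0,0,0,0,1],[-0.026,-0.045,0,0,0,0,1],[-0.026,-0.045,0,0,0,0,1],[-0.026,-0.045,0,0,0,0,1],[-0.026,-0.045,0,0,0,0,1]]]'
python3 - <<'E'
from h import *
o=st();c=w2c(o["tool_pos"])-[-26,340.2,0];print(c,np.degrees(np.arctan2(c[1],c[0])))
cv2.imwrite("pics/w5.png",bot.capture("wrist")[:,:,::-1])
E
```

```text
time: 13.0
tool_pos: [570.7, 287.1, 85.0]
tcp_rot: [3.134, -0.003, 1.555]
contact_force: [13.9, 5.2, -2.6]
grip_width: 19.5
t 13.00 tcp [570.7 287.1  85. ] rpy [ 3.134e+00 -3.000e-03  1.555e+00] case [-50.9 382.8  85. ] F [13.9  5.2 -2.6] grip 19.5 q [ 0.35  0.67  1.37  0.    1.09 -1.21]
[-24.93329163  42.61433443  84.98314062] 120.33154662827464
```

View pics/w5.png

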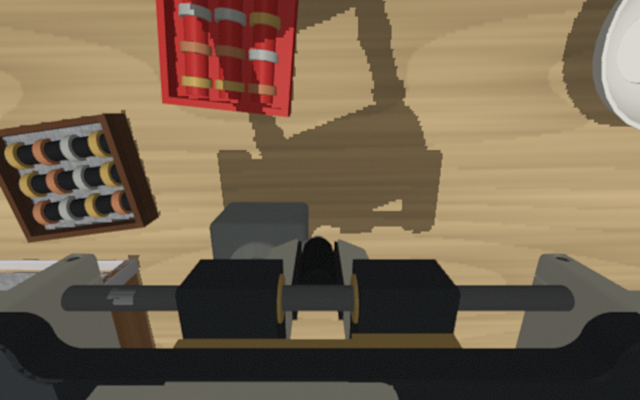

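```bash
python3 -m inch '[[[0,0,0,0,0,0,0.3],[0,0,0,0,0,0,0],[0,0,0,0,0,0,0],[0,0,-0.1,0,0,0,0],[0,0,-0.2,0,0,0,0],[0,0,-0.3,0,0,0,0],[0,0,-0.4,0,0,0,0],[0,0,-0.5,0,0,0,0],[0,0,-0.6,0,0,0,0],[0,0,-0.7,0,0,0,0]]]'
python3 -m inch '[[[-0.1,-0.08,0,0,0,0,0],[-0.2,-0.16,0,0,0,0,0],[-0.3,-0.24,0,0,0,0,0],[-0.4,-0.32,0,0,0,0,0],[-0.5,-0.4,0,0,0,0,0],[-0.6,-0.48,0,0,0,0,0],[-0.7,-0.56,0,0,0,0,0],[-0.8,-0.64,0,0,0,0,0],[-0.9,-0.72,0,0,0,0,0],[-1,-0.8,0,0,0,0,0]]]'
python3 - <<'E'
from h import *
o=st()
cv2.imwrite("pics/w6.png",bot.capture("wrist")[:,:,::-1]);cv2.imwrite("pics/t6.png",bot.capture("top")[:,:,::-1])
E
```

```text
time: 14.3
tool_pos: [567.1, 285.6, 225.1]
tcp_rot: [-3.14, 0.0, 1.555]
contact_force: [0.1, 0.4, -0.1]
grip_width: 46.0
time: 15.55
tool_pos: [403.4, 87.7, 224.6]
tcp_rot: [-3.141, 0.0, 1.555]
contact_force: [0.2, 0.2, -0.2]
grip_width: 45.6
t 15.55 tcp [403.4  87.7 224.6] rpy [-3.141  0.     1.555] case [-215.1  180.8  224.6] F [ 0.2  0.2 -0.2] grip 45.6 q [ 0.03  0.14  1.81  0.    1.2  -1.53]
```

View pics/w6.png

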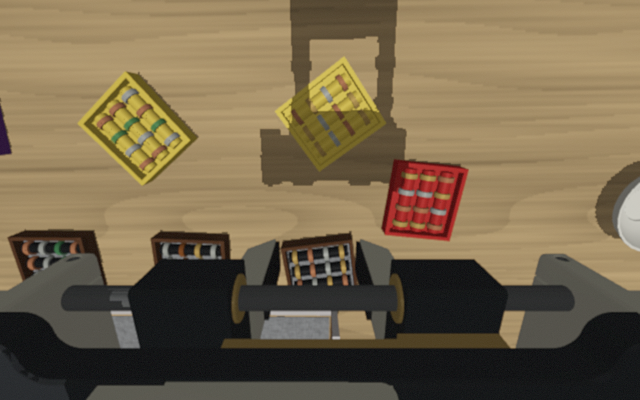

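View pics/t6.png

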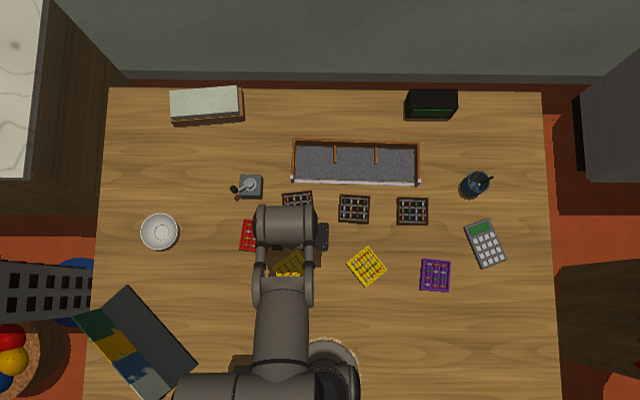

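Run:
```python
import cv2
im=cv2.imread("pics/t6.png")
cv2.imwrite("pics/t6c.png",cv2.resize(im[130:240,230:430],None,fx=4,fy=4,interpolation=cv2.INTER_CUBIC))
```

```text
(no output)
```

View pics/t6c.png

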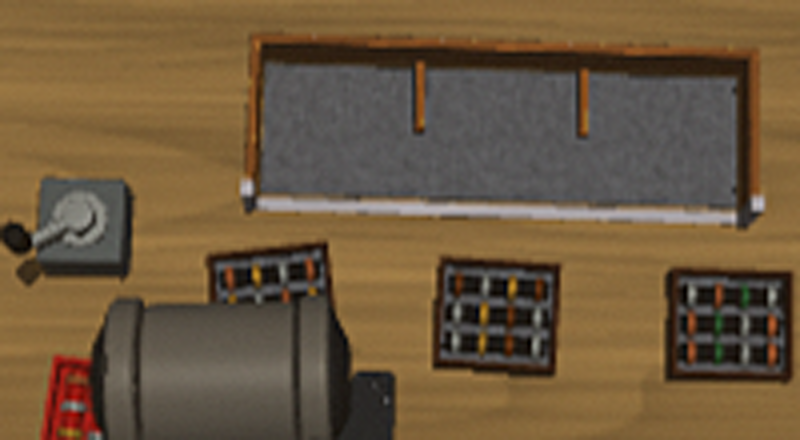

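Run:
```python
from h import *
P=lambda u,v:((u+.5)/4-.5+230,(v+.5)/4-.5+130)
a=ray("top",P(255,204),-3);b=ray("top",P(740,217),-3);print(a,b,(a+b)/2)
print(ray("top",P(15,238),115),c2w([-55,383.3,115]), "knob from robot 570.7 287.1")
```

```text
[623.82892499 108.7506499   -3.        ] [ 616.32807395 -299.13777716   -3.        ] [620.07849947 -95.19356363  -3.        ]
[568.68319489 285.64231968 115.        ] [566.63957819 287.6309011  115.        ] knob from robot 570.7 287.1
```

```bash
sed -i 's/^O=.*/O=np.array([619.,-96.,0.]); YAW=-0.0165/' h.py
python3 - <<'E'
from h import *
im=cv2.imread("pics/top0.png")
hsv=cv2.cvtColor(im,cv2.COLOR_BGR2HSV)
m=((hsv[:,:,1]>200)&((hsv[:,:,0]<6)|(hsv[:,:,0]>174))&(hsv[:,:,2]>90)).astype(np.uint8);m[:210]=0;m[260:]=0;m[:,:230]=0;m[:,280:]=0
p=cv2.findNonZero(m)
w=np.array([ray("top",q[0],24) for q in p]);c=np.array([w2c(x)[:2] for x in w],np.float32);print("red",cv2.boxPoints(cv2.minAreaRect(c)))
for n,x in [("R",(519.3,-282.1,0)),("M",(525.5,-91.2,0)),("L",(533.7,91.4,0))]: print(n,w2c(x))
E
python3 -m inch '[[[0.04,0.06,0,0,0,0.1,0],[0.08,0.12,0,0,0,0.2,0],[0.12,0.18,0,0,0,0.3,0],[0.16,0.24,0,0,0,0.4,0],[0.2,0.3,0,0,0,0.5,0],[0.24,0.36,0,0,0,0.6,0],[0.28,0.42,0,0,0,0.7,0],[0.32,0.48,0,0,0,0.8,0],[0.36,0.54,0,0,0,0.9,0],[0.4,0.6,0,0,0,1,0]]]'
python3 - <<'E'
from h import *
o=st();shift(c2w([-88,270,225]),YAW)
E
```

```text
red [[-243.74922  282.81427]
 [-144.65282  272.74384]
 [-135.63008  361.53015]
 [-234.72649  371.6006 ]]
R [ -96.61591797 -187.71964307    0.        ]
M [-93.56646901   3.25666662   0.        ]
L [-88.3803485  185.96710462   0.        ]
time: 16.9
tool_pos: [526.2, 167.4, 224.4]
tcp_rot: [-3.141, 0.0, 0.767]
contact_force: [-0.4, -0.1, -1.0]
grip_width: 45.8
t 16.90 tcp [526.2 167.4 224.4] rpy [-3.141  0.     0.767] case [-97.1 261.8 224.4] F [-0.4 -0.1 -1. ] grip 45.8 q [ 0.17  0.39  1.45  0.    1.3  -0.6 ]
shares [ 0.061  0.003 -0.003] turn [-0.001  0.     0.998]
```

```bash
python3 -m inch '[[[0.01,0,0,0,0,0.1,0.15],[0.02,0,0,0,0,0.2,0.15],[0.03,0,0,0,0,0.3,0.15],[0.04,0,0,0,0,0.4,0.15],[0.05,0,0,0,0,0.5,0.15],[0.06,0,0,0,0,0.6,0.15],[0.06,0,0,0,0,0.7,0.15],[0.06,0,0,0,0,0.8,0.15],[0.06,0,0,0,0,0.9,0.15],[0.06,0,0,0,0,1,0.15]]]'
python3 - <<'E'
from h import *
o=st();shift(c2w([-88,270,10]),YAW)
cv2.imwrite("pics/w7.png",bot.capture("wrist")[:,:,::-1])
E
```

```text
time: 18.15
tool_pos: [534.5, 175.5, 224.3]
tcp_rot: [-3.141, 0.001, -0.018]
contact_force: [-0.1, 0.8, -0.4]
grip_width: 38.9
t 18.15 tcp [534.5 175.5 224.3] rpy [-3.141e+00  1.000e-03 -1.800e-02] case [-89.  270.  224.3] F [-0.1  0.8 -0.4] grip 38.9 q [0.18 0.41 1.42 0.   1.31 0.2 ]
shares [0.006 0.    1.072] turn [-0.     0.001 -0.002]
```

View pics/w7.png

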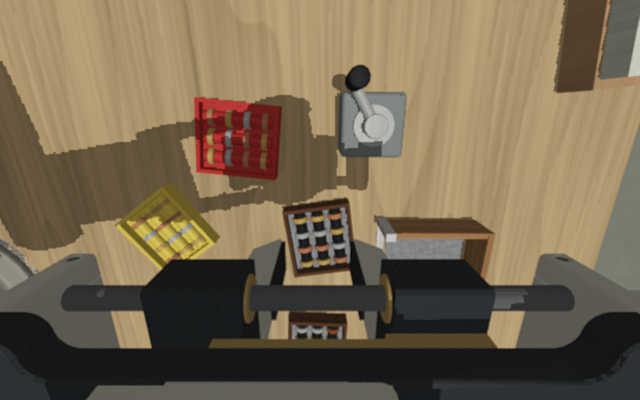

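```bash
python3 - <<'E'
from h import *
o=st()
for p in [(283,207),(348,200),(352,269),(290,276),(196,97),(281,103),(275,180)]: print(w2c(wray(p,24,o)).round(1))
E
python3 -m inch '[[[0,0,0.1,0,0,0,0.15],[0,0,0.2,0,0,0,0.15],[0,0,0.3,0,0,0,0.15],[0,0,0.4,0,0,0,0.15],[0,0,0.5,0,0,0,0.15],[0,0,0.6,0,0,0,0.15],[0,0,0.7,0,0,0,0.15],[0,0,0.8,0,0,0,0.15],[0,0,0.85,0,0,0,0.15],[0,0,0.85,0,0,0,0.15]]]'
python3 - <<'E'
from h import *
o=st()
cv2.imwrite("pics/w8.png",bot.capture("wrist")[:,:,::-1])
cv2.imwrite("pics/s8.png",bot.capture("scene")[100:300,200:450,::-1].repeat(3,0).repeat(3,1))
E
```

```text
t 18.20 tcp [534.4 175.5 224.4] rpy [-3.141e+00  1.000e-03 -2.100e-02] case [-89.  270.  224.4] F [-0.3  0.3 -0.2] grip 38.9 q [0.18 0.41 1.42 0.   1.31 0.2 ]
[-135.6  234.4   24. ]
[-50.1 243.7  24. ]
[-41.6 141.2  24. ]
[-130.   130.3   24. ]
[-232.2  371.2   24. ]
[-132.5  364.    24. ]
[-144.3  271.    24. ]
time: 19.45
tool_pos: [534.1, 175.0, 54.1]
tcp_rot: [3.141, 0.001, -0.015]
contact_force: [0.3, 0.6, 0.9]
grip_width: 38.6
t 19.45 tcp [534.1 175.   54.1] rpy [ 3.141e+00  1.000e-03 -1.500e-02] case [-89.4 269.6  54.1] F [0.3 0.6 0.9] grip 38.6 q [0.18 0.6  1.63 0.   0.91 0.2 ]
```

View pics/w8.png

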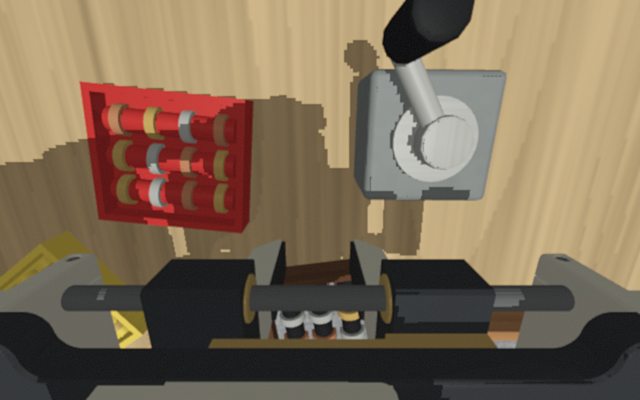

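View pics/s8.png

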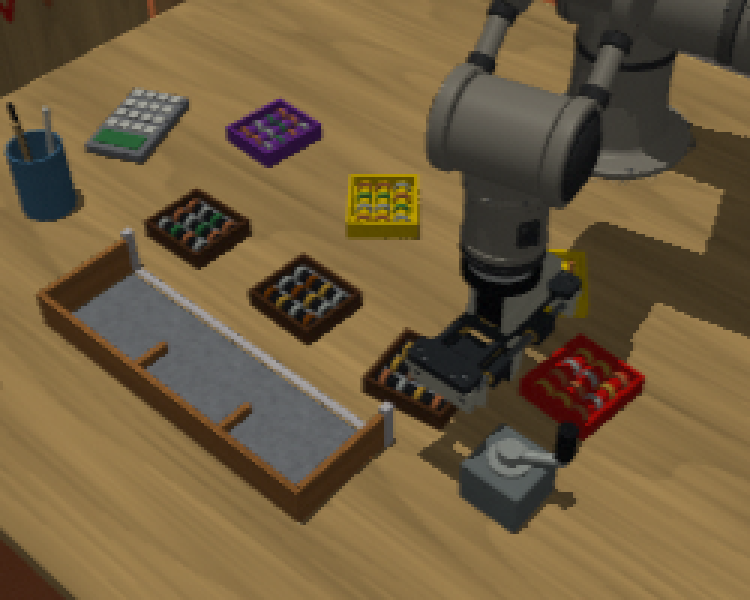

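```bash
python3 -m inch '[[[0,0,0.12,0,0,0,0.15],[0,0,0.21,0,0,0,0.15],[0,0.04,0.22,0,0,0,0.15],[0,0.1,0.22,0,0,0,0.15],[0,0.13,0.22,0,0,0,0.15],[0,0.16,0.22,0,0,0,0.15],[0,0.19,0.22,0,0,0,0.15],[0,0.22,0.22,0,0,0,0.15],[0,0.25,0.22,0,0,0,0.15],[0,0.27,0.22,0,0,0,0.15]]]'
python3 - <<'E'
from h import *
o=st()
cv2.imwrite("pics/w9.png",bot.capture("wrist")[:,:,::-1])
cv2.imwrite("pics/s9.png",bot.capture("scene")[100:300,200:450,::-1].repeat(3,0).repeat(3,1))
E
```

```text
time: 20.8
tool_pos: [533.3, 120.6, 10.7]
tcp_rot: [-3.141, 0.0, -0.016]
contact_force: [-0.1, 4.6, 3.5]
grip_width: 38.9
t 20.80 tcp [533.3 120.6  10.7] rpy [-3.141  0.    -0.016] case [-89.2 215.1  10.7] F [-0.1  4.6  3.5] grip 38.9 q [0.08 0.64 1.7  0.   0.79 0.1 ]
```

View pics/s9.png

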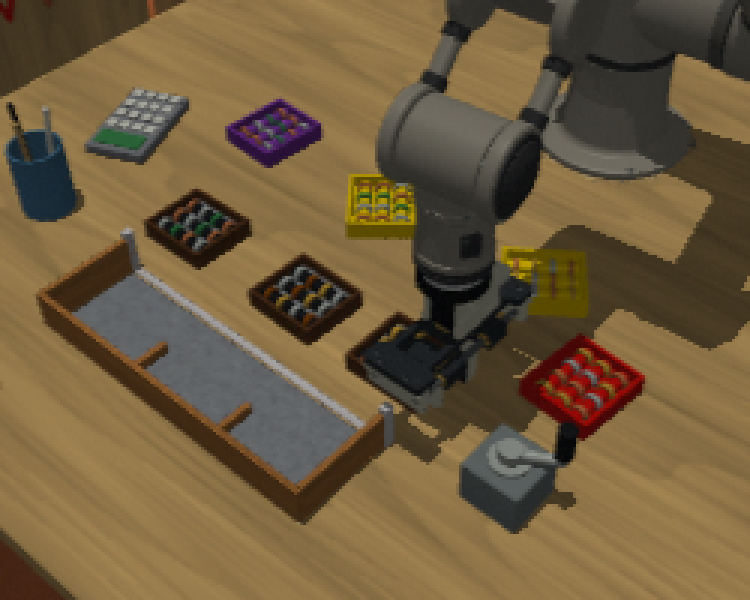

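```bash
python3 -m inch '[[[0,0.03,0,0,0,0,0.15],[0,0.06,0,0,0,0,0.15],[0,0.08,0,0,0,0,0.15],[0,0.09,0,0,0,0,0.15],[0,0.09,0,0,0,0,0.15],[0,0.03,0,0,0,0,0.15],[0,-0.04,0,0,0,0,0.15],[0,-0.04,-0.2,0,0,0,0.15],[0,-0.04,-0.4,0,0,0,0.15],[0,-0.04,-0.5,0,0,0,0.15]]]'
python3 - <<'E'
from h import *
o=st()
cv2.imwrite("pics/w10.png",bot.capture("wrist")[:,:,::-1])
E
```

```text
time: 22.15
tool_pos: [534.5, 130.1, 113.0]
tcp_rot: [-3.141, -0.003, -0.014]
contact_force: [0.8, 0.4, -1.1]
grip_width: 39.1
t 22.15 tcp [534.5 130.1 113. ] rpy [-3.141e+00 -3.000e-03 -1.400e-02] case [-88.3 224.6 113. ] F [ 0.8  0.4 -1.1] grip 39.1 q [0.1  0.5  1.61 0.   1.02 0.11]
```

View pics/w10.png

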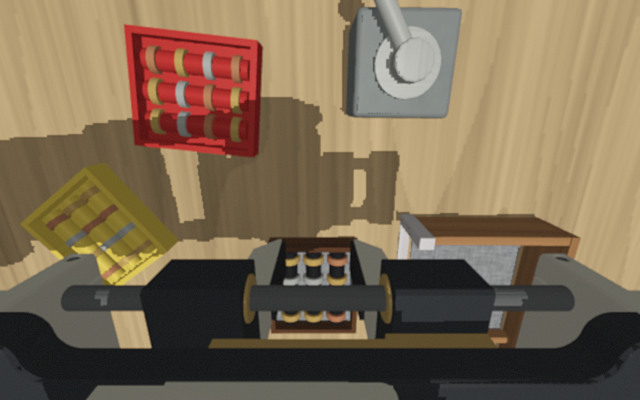

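Run:
```python
from h import *
o=st()
for p in [(275,239),(355,238),(273,333),(355,332)]: print(w2c(wray(p,24,o)).round(1))
shift(c2w([-160,137,120]))
```

```text
t 22.20 tcp [535.4 130.1 114.9] rpy [-3.141 -0.006 -0.014] case [-87.3 224.7 114.9] F [1.  1.1 2.1] grip 39.3 q [0.1  0.5  1.61 0.   1.03 0.11]
[-127.9  193.3   24. ]
[-51.6 194.3  24. ]
[-134.8   83.4   24. ]
[-47.1  84.4  24. ]
shares [-0.364  0.438 -0.028] turn [ 0.005 -0.007 -1.997]
```

```bash
python3 - <<'E'
from h import *
o=st()
for p in [(22,222),(100,165),(175,240)]: print(w2c(wray(p,24,o)).round(1))
im=cv2.imread("pics/top0.png")
for p in [(292,250),(312,269),(293,290),(272,270),(366,247),(386,265)]: print(w2c(ray("top",p,24)).round(1))
E
python3 -m inch '[[[-0.04,0.05,0,0,0,-0.1,0.15],[-0.08,0.1,0,0,0,-0.2,0.1],[-0.12,0.15,0,0,0,-0.3,0.0],[-0.16,0.2,0,0,0,-0.4,-0.3],[-0.2,0.25,0,0,0,-0.5,-0.3],[-0.24,0.3,0,0,0,-0.6,-0.3],[-0.28,0.35,0,0,0,-0.7,-0.3],[-0.32,0.4,0,0,0,-0.8,-0.3],[-0.36,0.44,0,0,0,-0.9,-0.3],[-0.36,0.44,0,0,0,-1,-0.3]]]'
python3 -m inch '[[[0,0,0,0,0,-0.1,-0.3],[0,0,0,0,0,-0.2,-0.3],[0,0,0,0,0,-0.3,-0.3],[0,0,0,0,0,-0.4,-0.3],[0,0,0,0,0,-0.5,-0.3],[0,0,0,0,0,-0.6,-0.3],[0,0,0,0,0,-0.7,-0.3],[0,0,0,0,0,-0.8,-0.3],[0,0,0,0,0,-0.9,-0.3],[0,0,0,0,0,-1,-0.3]]]'
python3 - <<'E'
from h import *
o=st();shift(c2w([-158,137,12]))
cv2.imwrite("pics/w11.png",bot.capture("wrist")[:,:,::-1])
E
```

```text
t 22.20 tcp [535.4 130.1 114.9] rpy [-3.141 -0.006 -0.014] case [-87.3 224.7 114.9] F [1.  1.1 2.1] grip 39.3 q [0.1  0.5  1.61 0.   1.03 0.11]
[-362.   210.9   24. ]
[-277.6  264.2   24. ]
[-223.   192.4   24. ]
[-233.4  199.1   24. ]
[-292.7  133.    24. ]
[-360.4  191.4   24. ]
[-298.8  260.7   24. ]
[-218.2  -39.4   24. ]
[-274.6 -104.5   24. ]
time: 23.45
tool_pos: [459.5, 42.2, 110.1]
tcp_rot: [-3.141, 0.001, 0.772]
contact_force: [-0.8, -0.5, 0.2]
grip_width: 60.1
time: 24.7
tool_pos: [460.1, 42.7, 110.1]
tcp_rot: [-3.141, -0.0, 1.559]
contact_force: [-0.1, -0.7, 0.3]
grip_width: 59.6
t 24.70 tcp [460.1  42.7 110.1] rpy [-3.141 -0.     1.559] case [-161.2  136.   110.1] F [-0.1 -0.7  0.3] grip 59.6 q [-0.07  0.37  1.85  0.    0.92 -1.63]
shares [0.005 0.016 0.491] turn [-0.001 -0.     0.005]
```

View pics/w11.png

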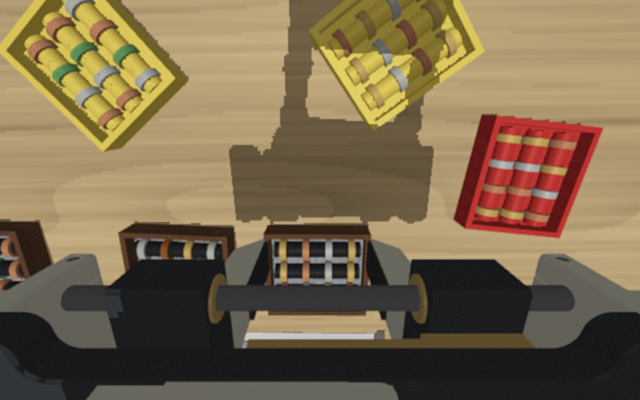

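Run:
```python
from h import *
o=st()
for p in [(265,226),(370,225),(122,226),(235,226)]: print(w2c(wray(p,24,o)).round(1))
cv2.imwrite("pics/s11.png",bot.capture("scene")[100:300,200:450,::-1].repeat(3,0).repeat(3,1))
```

```text
t 24.75 tcp [460.1  42.6 110.1] rpy [-3.141 -0.     1.562] case [-161.2  136.   110.1] F [0.3 0.  0. ] grip 59.6 q [-0.07  0.37  1.85  0.    0.92 -1.64]
[-145.    88.4   24. ]
[-146.6  185.    24. ]
[-144.2  -43.3   24. ]
[-144.8   60.7   24. ]
```

View pics/s11.png

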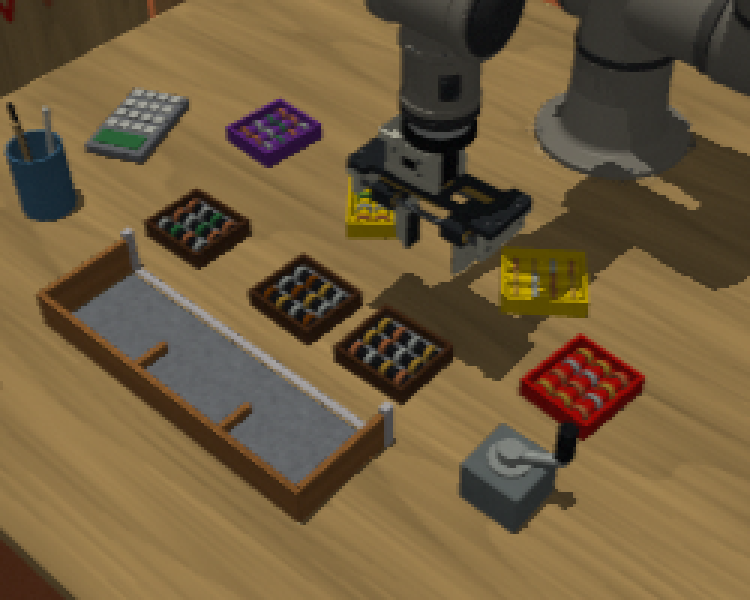

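```bash
python3 -m inch '[[[0.003,-0.05,0,0,0,0,-0.3],[0.003,-0.06,0.1,0,0,0,-0.3],[0.003,-0.06,0.2,0,0,0,-0.3],[0.003,-0.06,0.3,0,0,0,-0.3],[0.003,-0.06,0.4,0,0,0,-0.3],[0.003,-0.06,0.46,0,0,0,-0.3],[0.003,-0.06,0.5,0,0,0,-0.3],[0.003,-0.02,0.5,0,0,0.0,-0.3],[0.003,0.03,0.5,0,0,0.0,-0.3],[0.003,0.08,0.5,0,0,0.0,-0.3]]]'
python3 - <<'E'
from h import *
o=st();shift(c2w([25,137,10]))
cv2.imwrite("pics/w12.png",bot.capture("wrist")[:,:,::-1])
E
```

```text
time: 26.05
tool_pos: [476.9, 42.3, 11.2]
tcp_rot: [-3.141, -0.0, 1.555]
contact_force: [-4.6, -0.5, 3.5]
grip_width: 59.4
t 26.05 tcp [476.9  42.3  11.2] rpy [-3.141 -0.     1.555] case [-144.4  135.9   11.2] F [-4.6 -0.5  3.5] grip 59.4 q [-0.07  0.56  1.9   0.    0.69 -1.63]
shares [0.005 0.847 0.005] turn [-0.    -0.     0.001]
```

View pics/w12.png

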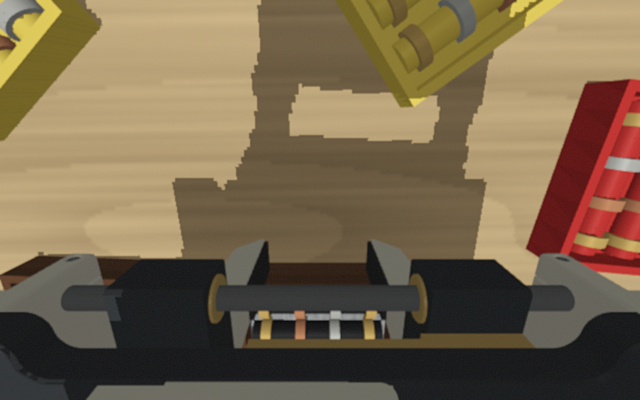

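```bash
python3 -m inch '[[[0.001,0.06,0.003,0,0,0,-0.3],[0.002,0.12,0.003,0,0,0,-0.3],[0.003,0.18,0.003,0,0,0,-0.3],[0.004,0.24,0.003,0,0,0,-0.3],[0.005,0.3,0.003,0,0,0,-0.3],[0.005,0.36,0.003,0,0,0,-0.3],[0.005,0.42,0.003,0,0,0,-0.3],[0.005,0.48,0.003,0,0,0,-0.3],[0.005,0.52,0.003,0,0,0,-0.3],[0.005,0.54,0.003,0,0,0,-0.3]]]'
python3 - <<'E'
from h import *
o=st();shift(c2w([25,137,10]))
cv2.imwrite("pics/s13.png",bot.capture("scene")[100:300,200:450,::-1].repeat(3,0).repeat(3,1))
t=bot.capture("top")[:,:,::-1];cv2.imwrite("pics/t13.png",cv2.resize(t[130:240,230:430],None,fx=4,fy=4,interpolation=cv2.INTER_CUBIC))
E
```

```text
time: 27.35
tool_pos: [584.4, 41.6, 10.2]
tcp_rot: [-3.141, -0.0, 1.555]
contact_force: [-4.5, 0.6, 3.6]
grip_width: 59.6
t 27.35 tcp [584.4  41.6  10.2] rpy [-3.141 -0.     1.555] case [-36.8 137.   10.2] F [-4.5  0.6  3.6] grip 59.6 q [-0.06  0.7   1.59  0.    0.86 -1.61]
shares [-0.     0.309  0.001] turn [-0.001 -0.     0.001]
```

View pics/s13.png

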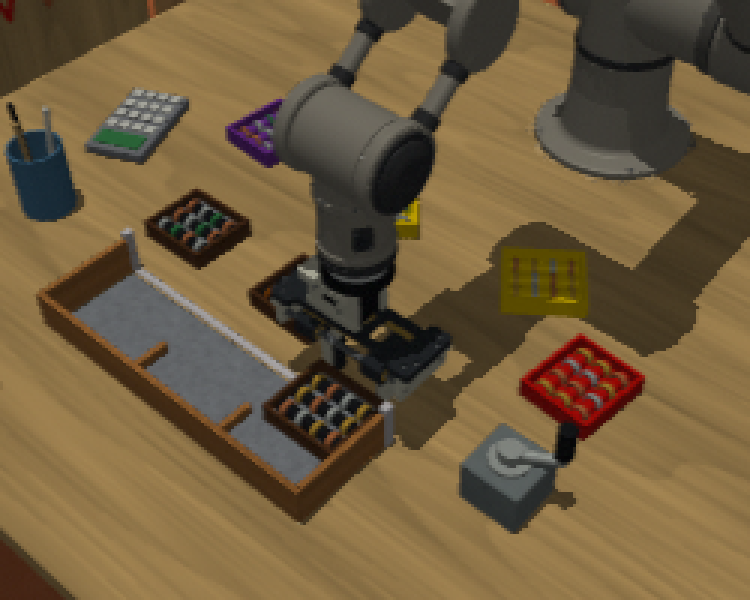

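View pics/t13.png

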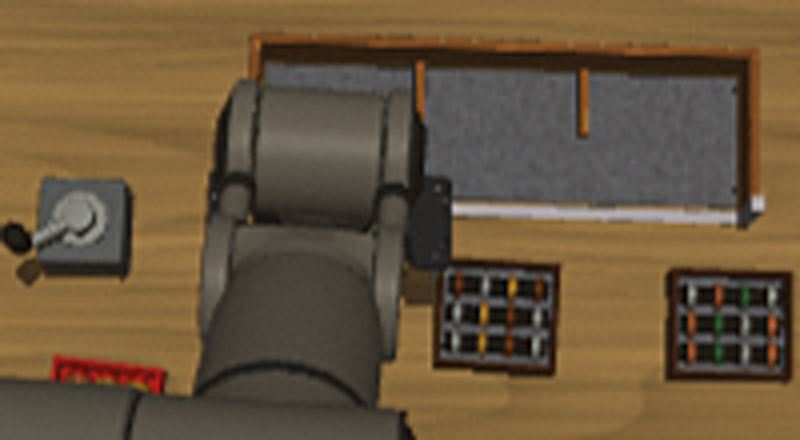

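```bash
python3 -m inch '[[[0,0.05,0,0,0,0,-0.3],[0,0.1,0,0,0,0,-0.3],[0,0.15,0,0,0,0,-0.3],[0,0.19,0,0,0,0,-0.3],[0,0.22,0,0,0,0,-0.3],[0,0.245,0,0,0,0,-0.3],[0,0.265,0,0,0,0,-0.3],[0,0.28,0,0,0,0,-0.3],[0,0.29,0,0,0,0,-0.3],[0,0.295,0,0,0,0,-0.3]]]'
python3 - <<'E'
from h import *
o=st()
cv2.imwrite("pics/s14.png",bot.capture("scene")[100:300,200:450,::-1].repeat(3,0).repeat(3,1))
E
```

```text
time: 28.7
tool_pos: [643.3, 40.7, 10.1]
tcp_rot: [-3.141, -0.0, 1.555]
contact_force: [-3.5, 0.2, 2.4]
grip_width: 59.8
t 28.70 tcp [643.3  40.7  10.1] rpy [-3.141 -0.     1.555] case [ 22.  137.   10.1] F [-3.5  0.2  2.4] grip 59.8 q [-0.06  0.78  1.4   0.    0.96 -1.61]
```

View pics/s14.png

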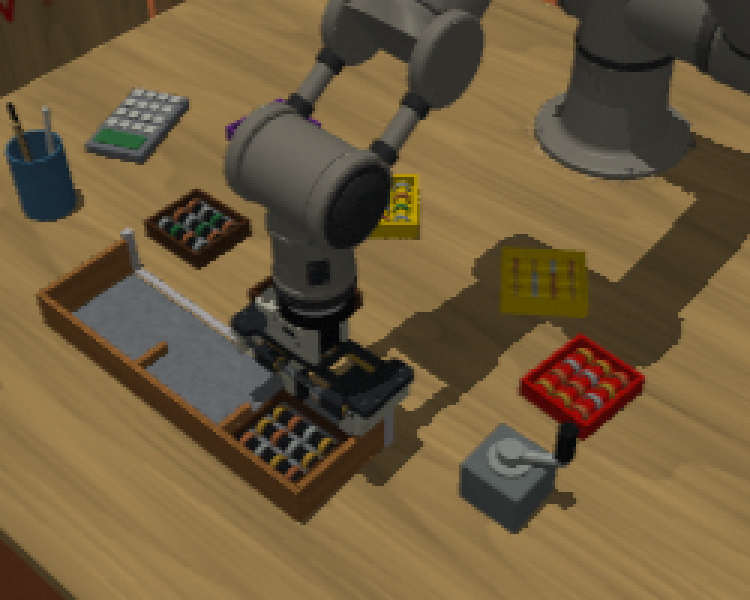

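```bash
python3 -m inch '[[[0,0.004,0,0,0,0,-0.3],[0,0.008,0,0,0,0,-0.3],[0,0.012,0,0,0,0,-0.3],[0,0.016,0,0,0,0,-0.3],[0,0.02,0,0,0,0,-0.3],[0,0.02,0,0,0,0,-0.3],[0,0.02,0,0,0,0,-0.3],[0,0.02,0,0,0,0,-0.3],[0,0.02,0,0,0,0,-0.3],[0,0.02,0,0,0,0,-0.3]]]'
```

```text
time: 30.0
tool_pos: [645.8, 40.6, 10.2]
tcp_rot: [-3.138, -0.0, 1.555]
contact_force: [-9.9, -0.1, 6.2]
grip_width: 59.7
```

```bash
python3 -m inch '[[[0,0.004,0,0,0,0,-0.3],[0,0.008,0,0,0,0,-0.3],[0,0.01,0,0,0,0,-0.3],[0,0.01,0,0,0,0,-0.3],[0,0.01,0,0,0,0,-0.3],[0,0.01,0,0,0,0,-0.3],[0,0.01,0,0,0,0,-0.3],[0,0.01,0,0,0,0,-0.3],[0,0.01,0,0,0,0,-0.3],[0,0.01,0,0,0,0,-0.3]]]'
```

```text
time: 31.25
tool_pos: [645.9, 40.7, 10.2]
tcp_rot: [-3.134, -0.0, 1.555]
contact_force: [-15.5, 0.1, 11.6]
grip_width: 59.6
```

```bash
python3 -m inch '[[[0,-0.03,0,0,0,0,-0.3],[0,-0.08,0,0,0,0,-0.3],[0,-0.1,-0.1,0,0,0,-0.3],[0,-0.1,-0.2,0,0,0,-0.3],[0,-0.1,-0.3,0,0,0,-0.3],[-0.1,-0.16,-0.4,0,0,0,-0.3],[-0.2,-0.26,-0.45,0,0,0,-0.3],[-0.3,-0.36,-0.45,0,0,0,-0.3],[-0.4,-0.46,-0.45,0,0,0,-0.3],[-0.5,-0.56,-0.45,0,0,0,-0.3]]]'
python3 - <<'E'
from h import *
o=st();shift(c2w([-172,2,100]))
EE=0
E
```

```text
time: 32.5
tool_pos: [535.8, -58.5, 101.8]
tcp_rot: [3.139, 0.001, 1.555]
contact_force: [0.1, 0.0, 0.4]
grip_width: 59.7
t 32.50 tcp [535.8 -58.5 101.8] rpy [3.139e+00 1.000e-03 1.555e+00] case [-83.8  36.1 101.8] F [0.1 0.  0.4] grip 59.7 q [-0.25  0.5   1.66  0.    0.98 -1.81]
shares [-0.17  -0.441  0.008] turn [0.004 0.001 0.001]
```

```bash
python3 -m inch '[[[-0.02,-0.05,0,0,0,0,-0.3],[-0.04,-0.1,0,0,0,0,-0.3],[-0.06,-0.15,0,0,0,0,-0.3],[-0.08,-0.2,0,0,0,0,-0.3],[-0.1,-0.25,0,0,0,0,-0.3],[-0.12,-0.3,0,0,0,0,-0.3],[-0.14,-0.35,0,0,0,0,-0.3],[-0.16,-0.4,0,0,0,0,-0.3],[-0.17,-0.44,0,0,0,0,-0.3],[-0.17,-0.44,0,0,0,0,-0.3]]]'
python3 - <<'E'
from h import *
o=st();shift(c2w([-172,2,10]))
cv2.imwrite("pics/w15.png",bot.capture("wrist")[:,:,::-1])
t=bot.capture("top")[:,:,::-1];cv2.imwrite("pics/t15.png",cv2.resize(t[130:240,230:430],None,fx=4,fy=4,interpolation=cv2.INTER_CUBIC))
E
```

```text
time: 33.75
tool_pos: [446.7, -90.4, 100.2]
tcp_rot: [-3.142, -0.0, 1.555]
contact_force: [-0.0, -1.3, -0.2]
grip_width: 59.6
t 33.75 tcp [446.7 -90.4 100.2] rpy [-3.142 -0.     1.555] case [-172.3    2.7  100.2] F [-0.  -1.3 -0.2] grip 59.6 q [-0.37  0.37  1.88  0.    0.89 -1.92]
shares [-0.004  0.002  0.451] turn [-0. -0.  0.]
```

View pics/w15.png

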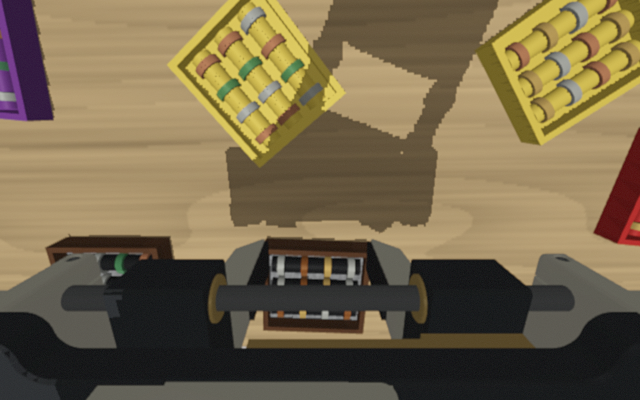

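View pics/t15.png

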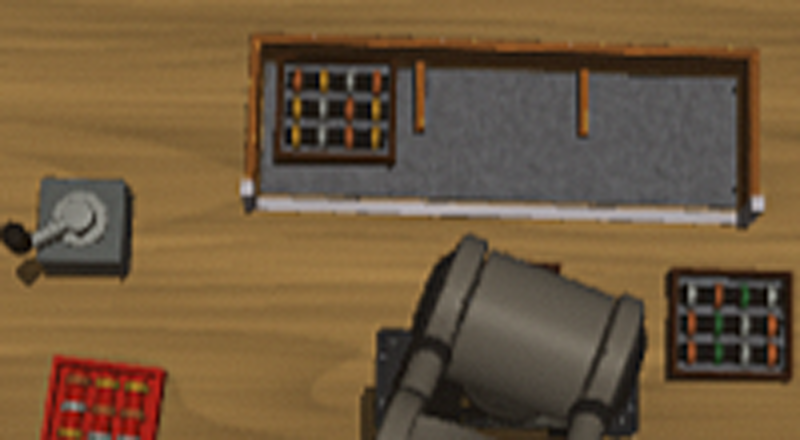

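```bash
python3 -m inch '[[[-0.004,0,0.15,0,0,0,-0.3],[-0.004,0,0.3,0,0,0,-0.3],[-0.004,0,0.4,0,0,0,-0.3],[-0.004,0,0.45,0,0,0,-0.3],[-0.004,0.06,0.45,0,0,0,-0.3],[-0.004,0.1,0.45,0,0,0,-0.3],[-0.006,0.14,0.45,0,0,0,-0.3],[-0.008,0.18,0.45,0,0,0,-0.3],[-0.01,0.22,0.45,0,0,0,-0.3],[-0.01,0.26,0.45,0,0,0,-0.3]]]'
python3 - <<'E'
from h import *
o=st();shift(c2w([25,0,10]))
cv2.imwrite("pics/w16.png",bot.capture("wrist")[:,:,::-1])
cv2.imwrite("pics/s16.png",bot.capture("scene")[100:300,200:450,::-1].repeat(3,0).repeat(3,1))
E
```

```text
time: 35.1
tool_pos: [499.4, -93.0, 10.2]
tcp_rot: [-3.141, -0.0, 1.555]
contact_force: [-5.2, -0.0, 3.6]
grip_width: 59.4
t 35.10 tcp [499.4 -93.   10.2] rpy [-3.141 -0.     1.555] case [-119.6    1.    10.2] F [-5.2 -0.   3.6] grip 59.4 q [-0.34  0.6   1.82  0.    0.73 -1.89]
shares [-0.006  0.723  0.001] turn [-0.001 -0.     0.001]
```

View pics/s16.png

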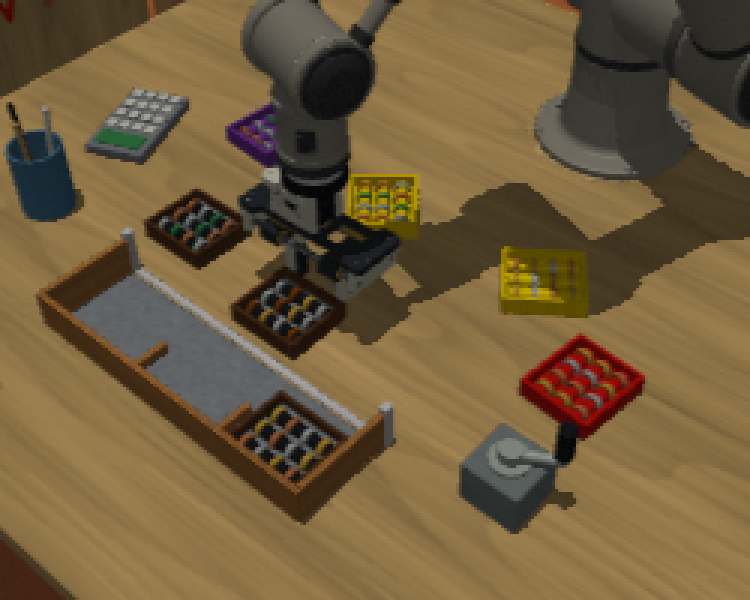

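```bash
python3 -m inch '[[[0,0.06,0,0,0,0,-0.3],[-0.001,0.12,0,0,0,0,-0.3],[-0.002,0.18,0,0,0,0,-0.3],[-0.003,0.24,0,0,0,0,-0.3],[-0.004,0.3,0,0,0,0,-0.3],[-0.005,0.36,0,0,0,0,-0.3],[-0.005,0.42,0,0,0,0,-0.3],[-0.005,0.46,0,0,0,0,-0.3],[-0.005,0.49,0,0,0,0,-0.3],[-0.005,0.5,0,0,0,0,-0.3]]]'
python3 - <<'E'
from h import *
o=st();shift(c2w([25,0,10]))
cv2.imwrite("pics/s17.png",bot.capture("scene")[100:300,200:450,::-1].repeat(3,0).repeat(3,1))
E
```

```text
time: 36.45
tool_pos: [599.2, -95.7, 10.2]
tcp_rot: [-3.141, -0.0, 1.555]
contact_force: [-3.9, -0.1, 2.2]
grip_width: 59.8
t 36.45 tcp [599.2 -95.7  10.2] rpy [-3.141 -0.     1.555] case [-19.8  -0.   10.2] F [-3.9 -0.1  2.2] grip 59.8 q [-0.28  0.72  1.52 -0.    0.89 -1.84]
shares [-0.     0.224  0.001] turn [-0.    -0.     0.001]
```

View pics/s17.png

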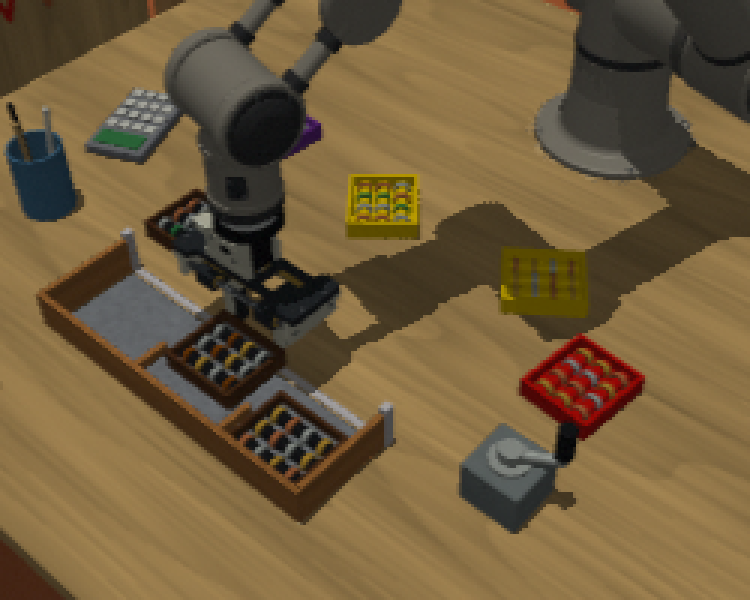

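```bash
python3 -m inch '[[[0,0.05,0,0,0,0,-0.3],[0,0.1,0,0,0,0,-0.3],[0,0.14,0,0,0,0,-0.3],[0,0.17,0,0,0,0,-0.3],[0,0.19,0,0,0,0,-0.3],[0,0.205,0,0,0,0,-0.3],[0,0.215,0,0,0,0,-0.3],[0,0.225,0,0,0,0,-0.3],[0,0.235,0,0,0,0,-0.3],[0,0.24,0,0,0,0,-0.3]]]'
python3 - <<'E'
from h import *
o=st()
E
```

```text
time: 37.75
tool_pos: [642.8, -96.3, 10.2]
tcp_rot: [-3.132, -0.001, 1.555]
contact_force: [-21.3, -0.8, 13.6]
grip_width: 59.7
t 37.75 tcp [642.8 -96.3  10.2] rpy [-3.132e+00 -1.000e-03  1.555e+00] case [23.8  0.1 10.2] F [-21.3  -0.8  13.6] grip 59.7 q [-0.27  0.79  1.37 -0.    0.99 -1.82]
```

```bash
python3 - <<'E'
from h import *
for n,p,z in [("mug",(474,190),40),("mugrim",(478,180),95),("calc tl",(464,226),18),("calc tr",(487,219),18),("calc bl",(482,269),18),("purple tl",(422,258),24)]: print(n,w2c(ray("top",p,z)).round(1))
E
python3 -m inch '[[[0,-0.03,0,0,0,0,-0.3],[0,-0.08,0,0,0,0,-0.3],[0,-0.1,-0.1,0,0,0,-0.2],[0,-0.1,-0.2,0,0,0,-0.1],[0,-0.1,-0.35,0,0,0,0],[-0.1,-0.16,-0.5,0,0,0,0.15],[-0.2,-0.26,-0.65,0,0,0.1,0.15],[-0.3,-0.36,-0.8,0,0,0.2,0.15],[-0.4,-0.46,-0.9,0,0,0.3,0.15],[-0.5,-0.56,-0.9,0,0,0.4,0.15]]]'
python3 - <<'E'
from h import *
o=st();shift(c2w([-97,-270,190]),YAW)
t=bot.capture("top")[:,:,::-1];cv2.imwrite("pics/t18.png",cv2.resize(t[130:280,330:530],None,fx=4,fy=4,interpolation=cv2.INTER_CUBIC))
E
```

```text
mug [ -24.5 -390.3   40. ]
mugrim [  -3.5 -387.2   95. ]
calc tl [-141.2 -360.9   18. ]
calc tr [-116.2 -437.5   18. ]
calc bl [-280.1 -416.2   18. ]
purple tl [-249.5 -220.7   24. ]
time: 39.0
tool_pos: [534.2, -195.9, 193.9]
tcp_rot: [3.135, 0.001, 1.238]
contact_force: [-0.1, 0.1, -0.1]
grip_width: 39.0
t 39.00 tcp [ 534.2 -195.9  193.9] rpy [3.135e+00 1.000e-03 1.238e+00] case [ -83.1 -101.3  193.9] F [-0.1  0.1 -0.1] grip 39.0 q [-0.49  0.45  1.46  0.    1.23 -1.72]
shares [-0.824  0.196  0.021] turn [ 0.008 -0.004  1.598]
```

View pics/t18.png

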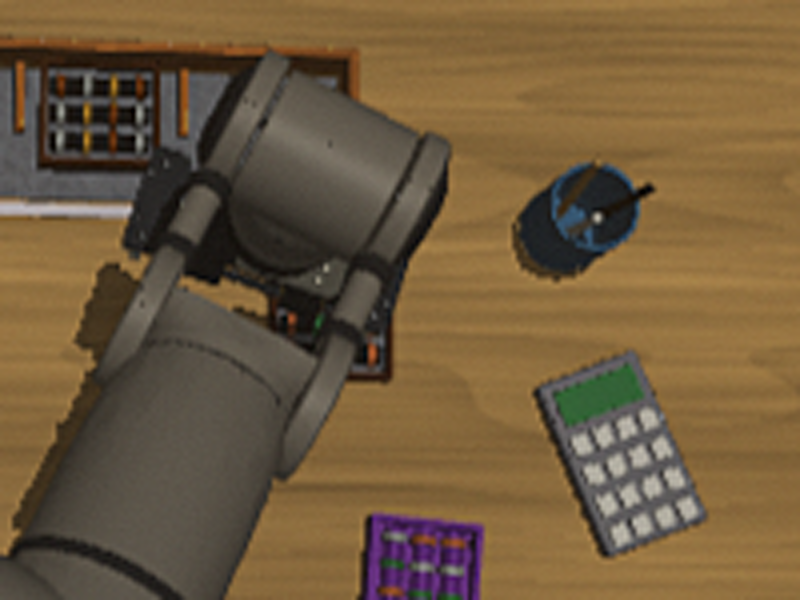

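```bash
python3 -m inch '[[[-0.08,0.02,0,0,0,0.1,0.15],[-0.16,0.04,0,0,0,0.2,0.15],[-0.24,0.06,0,0,0,0.3,0.15],[-0.32,0.08,0,0,0,0.4,0.15],[-0.4,0.1,0,0,0,0.5,0.15],[-0.5,0.12,0,0,0,0.6,0.15],[-0.6,0.14,0,0,0,0.7,0.15],[-0.7,0.16,0,0,0,0.8,0.15],[-0.8,0.18,0,0,0,0.9,0.15],[-0.82,0.2,0,0,0,1,0.15]]]'
python3 - <<'E'
from h import *
o=st();shift(c2w([-97,-270,60]),YAW)
E
```

```text
time: 40.3
tool_pos: [518.3, -364.1, 191.4]
tcp_rot: [3.14, -0.001, 0.452]
contact_force: [0.5, -0.1, 0.3]
grip_width: 39.2
t 40.30 tcp [ 518.3 -364.1  191.4] rpy [ 3.14e+00 -1.00e-03  4.52e-01] case [ -96.3 -269.7  191.4] F [ 0.5 -0.1  0.3] grip 39.2 q [-0.73  0.57  1.26  0.    1.32 -1.19]
shares [-0.005 -0.002  0.657] turn [ 0.002 -0.002  0.597]
```

```bash
python3 -m inch '[[[0,0,0,0,0,0.1,0.15],[0,0,0,0,0,0.2,0.15],[0,0,0,0,0,0.3,0.15],[0,0,0,0,0,0.4,0.15],[0,0,0,0,0,0.5,0.15],[0,0,0.1,0,0,0.595,0.15],[0,0,0.2,0,0,0.595,0.15],[0,0,0.3,0,0,0.595,0.15],[0,0,0.4,0,0,0.595,0.15],[0,0,0.4,0,0,0.595,0.15]]]'
python3 - <<'E'
from h import *
o=st();shift(c2w([-97,-270,10]),YAW)
cv2.imwrite("pics/w19.png",bot.capture("wrist")[:,:,::-1])
cv2.imwrite("pics/s19.png",bot.capture("scene")[100:300,150:400,::-1].repeat(3,0).repeat(3,1))
E
```

```text
time: 41.55
tool_pos: [518.0, -362.2, 109.7]
tcp_rot: [-3.14, 0.001, -0.011]
contact_force: [-0.3, -0.9, 0.7]
grip_width: 38.8
t 41.55 tcp [ 518.  -362.2  109.7] rpy [-3.14e+00  1.00e-03 -1.10e-02] case [ -96.6 -267.8  109.7] F [-0.3 -0.9  0.7] grip 38.8 q [-0.73  0.64  1.36  0.    1.14 -0.72]
shares [-0.002  0.012  0.498] turn [-0.002  0.002  0.007]
```

View pics/w19.png

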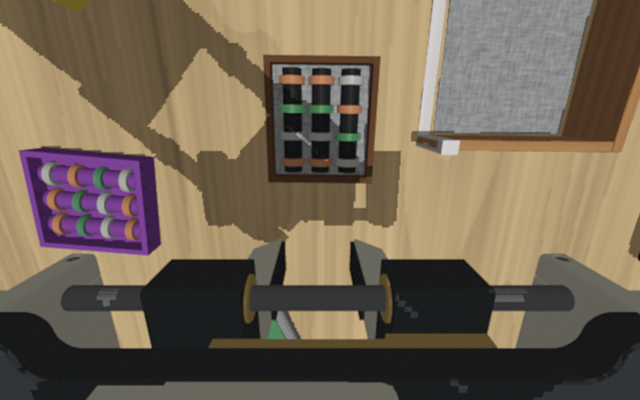

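View pics/s19.png

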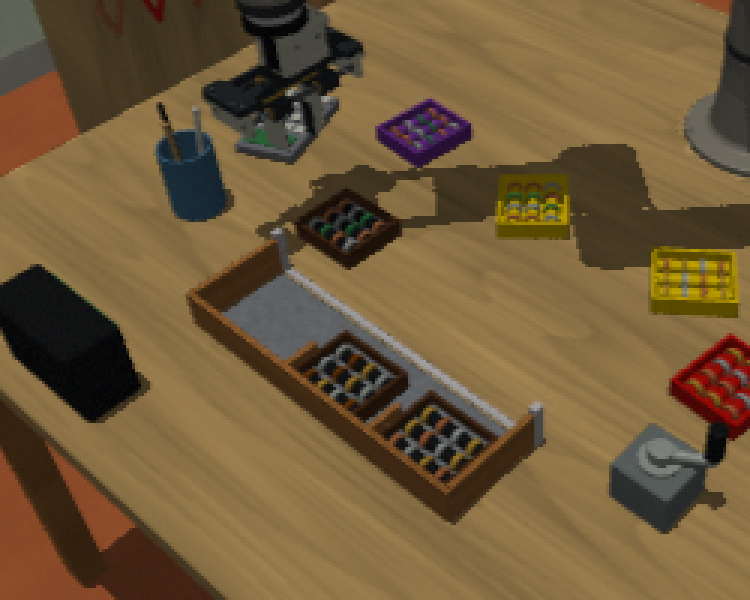

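Run:
```python
from h import *
o=st()
for p in [(265,56),(378,57),(372,182),(267,180)]: print(w2c(wray(p,24,o)).round(1))
```

```text
t 41.65 tcp [ 518.9 -363.1  111.4] rpy [ 3.141e+00 -1.000e-03 -1.100e-02] case [ -95.7 -268.7  111.4] F [-0.2  0.2  0.1] grip 39.4 q [-0.73  0.64  1.36  0.    1.14 -0.72]
[-137.5 -143.9   24. ]
[ -49.9 -144.2   24. ]
[ -48.3 -243.6   24. ]
[-140.8 -242.2   24. ]
```

```bash
python3 -m inch '[[[0,0,0.12,0,0,0,0.15],[0,0,0.24,0,0,0,0.15],[0,0,0.36,0,0,0,0.15],[0,0,0.46,0,0,0,0.15],[0,0,0.5,0,0,0,0.15],[0,-0.04,0.5,0,0,0,0.15],[0,-0.08,0.5,0,0,0,0.15],[0,-0.12,0.5,0,0,0,0.15],[0,-0.16,0.5,0,0,0,0.15],[0,-0.2,0.5,0,0,0,0.15]]]'
python3 - <<'E'
from h import *
o=st();shift(c2w([-97,-197,10]),YAW)
E
```

```text
time: 42.9
tool_pos: [519.4, -323.1, 11.0]
tcp_rot: [3.14, -0.002, -0.012]
contact_force: [-0.8, -4.2, 3.2]
grip_width: 39.2
t 42.90 tcp [ 519.4 -323.1   11. ] rpy [ 3.14e+00 -2.00e-03 -1.20e-02] case [ -95.8 -228.7   11. ] F [-0.8 -4.2  3.2] grip 39.2 q [-0.68  0.73  1.51 -0.    0.9  -0.67]
shares [-0.005 -0.158  0.005] turn [ 0.002 -0.002  0.006]
```

```bash
python3 -m inch '[[[0,-0.04,0,0,0,0,0.15],[0,-0.08,0,0,0,0,0.15],[0,-0.11,0,0,0,0,0.15],[0,-0.14,0,0,0,0,0.15],[0,-0.158,0,0,0,0,0.15],[0,-0.158,0,0,0,0,0.15],[0,-0.1,0,0,0,0,0.15],[0,-0.04,0,0,0,0,0.15],[0,-0.04,-0.2,0,0,0,0.15],[0,-0.04,-0.4,0,0,0,0.15]]]'
python3 - <<'E'
from h import *
o=st();shift(c2w([-97,-137,180]))
cv2.imwrite("pics/w20.png",bot.capture("wrist")[:,:,::-1])
E
```

```text
time: 44.15
tool_pos: [518.2, -315.5, 90.2]
tcp_rot: [-3.14, 0.002, -0.013]
contact_force: [0.5, -0.6, -0.2]
grip_width: 38.9
t 44.15 tcp [ 518.2 -315.5   90.2] rpy [-3.14e+00  2.00e-03 -1.30e-02] case [ -97.2 -221.1   90.2] F [ 0.5 -0.6 -0.2] grip 38.9 q [-0.67  0.62  1.46  0.    1.06 -0.66]
shares [ 0.002 -0.421 -0.448] turn [-0.003  0.    -1.995]
```

View pics/w20.png

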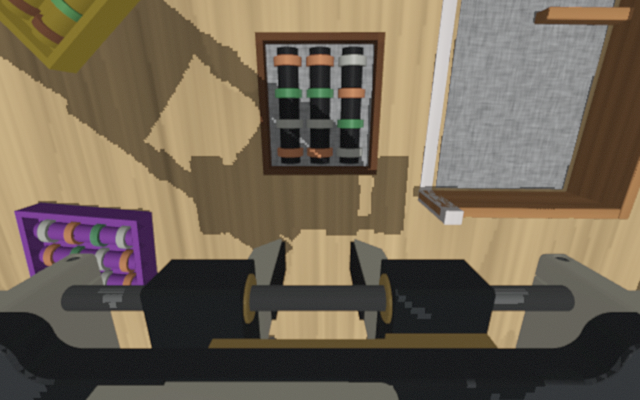

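```bash
python3 - <<'E'
from h import *
o=st()
for p in [(257,34),(384,34),(376,173),(263,173)]: print(w2c(wray(p,24,o)).round(1))
E
python3 -m inch '[[[-0.04,-0.04,-0.05,0,0,-0.1,0.15],[-0.08,-0.08,-0.1,0,0,-0.2,0.1],[-0.12,-0.13,-0.1,0,0,-0.3,0.0],[-0.16,-0.18,-0.1,0,0,-0.4,-0.3],[-0.2,-0.23,-0.1,0,0,-0.5,-0.3],[-0.24,-0.28,-0.1,0,0,-0.6,-0.3],[-0.28,-0.33,-0.1,0,0,-0.7,-0.3],[-0.32,-0.38,-0.1,0,0,-0.8,-0.3],[-0.36,-0.42,-0.1,0,0,-0.9,-0.3],[-0.39,-0.42,-0.1,0,0,-1,-0.3]]]'
python3 - <<'E'
from h import *
o=st();shift(c2w([-175,-137,110]))
E
```

```text
t 44.20 tcp [ 520.8 -317.2   96.4] rpy [ 3.137 -0.006 -0.013] case [ -94.6 -222.8   96.4] F [ 2.1 -2.6  4.4] grip 39.0 q [-0.67  0.61  1.46  0.    1.06 -0.66]
[-138.2  -86.8   24. ]
[-48.  -86.4  24. ]
[ -47.  -186.8   24. ]
[-139.6 -187.    24. ]
time: 45.45
tool_pos: [441.4, -229.9, 109.9]
tcp_rot: [-3.141, -0.0, 0.776]
contact_force: [-0.7, 1.1, -0.1]
grip_width: 59.8
t 45.45 tcp [ 441.4 -229.9  109.9] rpy [-3.141 -0.     0.776] case [-175.4 -136.8  109.9] F [-0.7  1.1 -0.1] grip 59.8 q [-0.63  0.42  1.76  0.    0.96 -1.41]
shares [ 0.001  0.002 -0.001] turn [-0.001 -0.001 -0.991]
```

```bash
python3 -m inch '[[[0,0,0,0,0,-0.15,-0.3],[0,0,0,0,0,-0.3,-0.3],[0,0,0,0,0,-0.45,-0.3],[0,0,0,0,0,-0.6,-0.3],[0,0,0,0,0,-0.75,-0.3],[0,0,0,0,0,-0.9,-0.3],[0,0,0.1,0,0,-0.99,-0.3],[0,0,0.2,0,0,-0.99,-0.3],[0,0,0.25,0,0,-0.99,-0.3],[0,0,0.25,0,0,-0.99,-0.3]]]'
python3 - <<'E'
from h import *
o=st();shift(c2w([25,-137,10]))
cv2.imwrite("pics/w21.png",bot.capture("wrist")[:,:,::-1])
E
```

```text
time: 46.7
tool_pos: [441.5, -230.0, 59.5]
tcp_rot: [-3.14, -0.001, 1.551]
contact_force: [0.7, -0.8, -0.0]
grip_width: 59.6
t 46.70 tcp [ 441.5 -230.    59.5] rpy [-3.140e+00 -1.000e-03  1.551e+00] case [-175.3 -136.9   59.5] F [ 0.7 -0.8 -0. ] grip 59.6 q [-0.63  0.5   1.81  0.    0.84 -2.19]
shares [0.003 1.002 0.246] turn [-0.002 -0.001 -0.005]
```

View pics/w21.png

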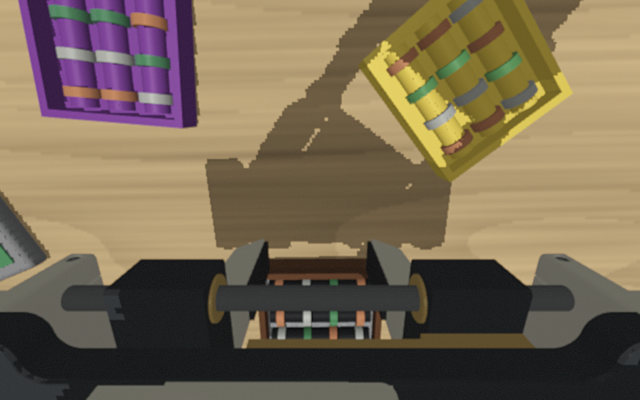

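Tray centred between the fingers. Descend and push.

```bash
python3 -m inch '[[[0,0,0.12,0,0,-0.005,-0.3],[0,0,0.22,0,0,-0.005,-0.3],[0,0,0.246,0,0,-0.005,-0.3],[0,0.06,0.246,0,0,-0.005,-0.3],[0,0.1,0.246,0,0,-0.005,-0.3],[0,0.14,0.246,0,0,-0.005,-0.3],[0,0.19,0.246,0,0,-0.005,-0.3],[0,0.24,0.246,0,0,-0.005,-0.3],[0,0.29,0.246,0,0,-0.005,-0.3],[0,0.33,0.246,0,0,-0.005,-0.3]]]'
python3 - <<'E'
from h import *
o=st();shift(c2w([25,-137,10]))
E
python3 -m inch '[[[0,0.06,0,0,0,0,-0.3],[0,0.12,0,0,0,0,-0.3],[0,0.18,0,0,0,0,-0.3],[0,0.24,0,0,0,0,-0.3],[0,0.3,0,0,0,0,-0.3],[0,0.35,0,0,0,0,-0.3],[0,0.39,0,0,0,0,-0.3],[0,0.41,0,0,0,0,-0.3],[0,0.42,0,0,0,0,-0.3],[0,0.42,0,0,0,0,-0.3]]]'
python3 - <<'E'
from h import *
o=st();shift(c2w([25,-137,10]))
cv2.imwrite("pics/s22.png",bot.capture("scene")[100:300,150:400,::-1].repeat(3,0).repeat(3,1))
E
```

```text
time: 48.0
tool_pos: [508.5, -231.2, 10.8]
tcp_rot: [-3.142, -0.0, 1.555]
contact_force: [-4.4, 0.4, 2.7]
grip_width: 59.8
t 48.00 tcp [ 508.5 -231.2   10.8] rpy [-3.142 -0.     1.555] case [-108.2 -137.    10.8] F [-4.4  0.4  2.7] grip 59.8 q [-0.56  0.66  1.67  0.    0.81 -2.12]
shares [-0.001  0.666  0.004] turn [-0.    -0.     0.001]
time: 49.25
tool_pos: [592.1, -232.5, 10.9]
tcp_rot: [3.141, 0.0, 1.555]
contact_force: [-0.6, 0.1, -0.5]
grip_width: 59.8
t 49.25 tcp [ 592.1 -232.5   10.9] rpy [3.141 0.    1.555] case [ -24.7 -136.9   10.9] F [-0.6  0.1 -0.5] grip 59.8 q [-0.49  0.76  1.43  0.    0.95 -2.05]
shares [-0.001  0.248  0.005] turn [0.001 0.    0.001]
```

View pics/s22.png

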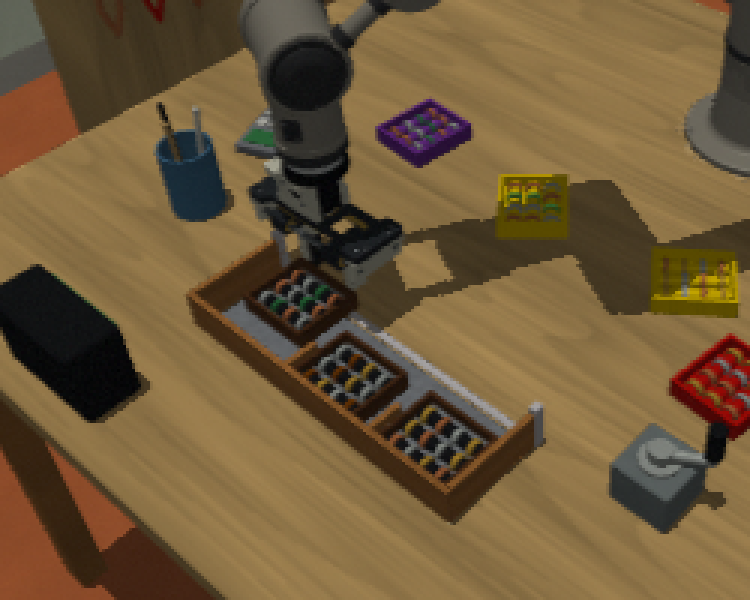

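```bash
python3 -m inch '[[[0,0.05,0,0,0,0,-0.3],[0,0.1,0,0,0,0,-0.3],[0,0.14,0,0,0,0,-0.3],[0,0.17,0,0,0,0,-0.3],[0,0.2,0,0,0,0,-0.3],[0,0.22,0,0,0,0,-0.3],[0,0.232,0,0,0,0,-0.3],[0,0.24,0,0,0,0,-0.3],[0,0.248,0,0,0,0,-0.3],[0,0.252,0,0,0,0,-0.3]]]'
python3 - <<'E'
from h import *
o=st()
E
```

```text
time: 50.55
tool_pos: [639.7, -233.2, 11.0]
tcp_rot: [-3.136, -0.001, 1.555]
contact_force: [-15.3, -0.3, 9.9]
grip_width: 59.8
t 50.55 tcp [ 639.7 -233.2   11. ] rpy [-3.136e+00 -1.000e-03  1.555e+00] case [  23.  -136.8   11. ] F [-15.3  -0.3   9.9] grip 59.8 q [-0.46  0.84  1.27 -0.    1.04 -2.02]
```

```bash
python3 -m inch '[[[0,0.004,0,0,0,0,-0.3],[0,0.008,0,0,0,0,-0.3],[0,0.008,0,0,0,0,-0.3],[0,0.008,0,0,0,0,-0.3],[0,0.008,0,0,0,0,-0.3],[0,0.008,0,0,0,0,-0.3],[0,0.008,0,0,0,0,-0.3],[0,0.008,0,0,0,0,-0.3],[0,0.008,0,0,0,0,-0.3],[0,0.008,0,0,0,0,-0.3]]]'
python3 -m inch '[[[0,-0.05,0,0,0,0,-0.3],[0,-0.1,0,0,0,0,-0.3],[0,-0.1,-0.2,0,0,0,-0.3],[0,-0.1,-0.4,0,0,0,-0.3],[0.05,-0.12,-0.6,0,0,0,-0.3],[0.1,-0.16,-0.8,0,0,0,-0.3],[0.2,-0.2,-1,0,0,0,-0.3],[0.3,-0.24,-1,0,0,0,-0.3],[0.4,-0.28,-1,0,0,0,-0.3],[0.5,-0.36,-1,0,0,0,-0.3]]]'
python3 -m inch '[[[0.1,-0.1,0,0,0,0,-0.3],[0.2,-0.2,0,0,0,0,-0.3],[0.3,-0.3,0,0,0,0,-0.3],[0.4,-0.4,0,0,0,0,-0.3],[0.5,-0.5,0,0,0,0,-0.3],[0.6,-0.5,0,0,0,0,-0.3],[0.7,-0.5,0,0,0,0,-0.3],[0.8,-0.5,0,0,0,0,-0.3],[0.9,-0.5,0,0,0,0,-0.3],[1,-0.5,0,0,0,0,-0.3]]]'
python3 - <<'E'
from h import *
o=st();shift([570.7,287.1,160])
t=bot.capture("top")[:,:,::-1];cv2.imwrite("pics/t23.png",cv2.resize(t[130:240,230:430],None,fx=4,fy=4,interpolation=cv2.INTER_CUBIC))
E
```

```text
time: 51.8
tool_pos: [639.7, -233.1, 11.0]
tcp_rot: [-3.133, -0.002, 1.555]
contact_force: [-18.9, 0.2, 13.0]
grip_width: 59.5
time: 53.05
tool_pos: [573.5, -131.4, 210.8]
tcp_rot: [3.14, -0.0, 1.555]
contact_force: [-1.0, 0.2, -0.0]
grip_width: 59.5
time: 54.3
tool_pos: [476.7, 70.2, 211.0]
tcp_rot: [3.14, -0.0, 1.555]
contact_force: [0.2, -0.2, -0.8]
grip_width: 59.8
t 54.30 tcp [476.7  70.2 211. ] rpy [ 3.14  -0.     1.555] case [-145.   163.8  211. ] F [ 0.2 -0.2 -0.8] grip 59.8 q [-0.01  0.28  1.66  0.    1.2  -1.57]
shares [1.092 0.453 0.256] turn [ 0.002 -0.001  0.001]
```

View pics/t23.png

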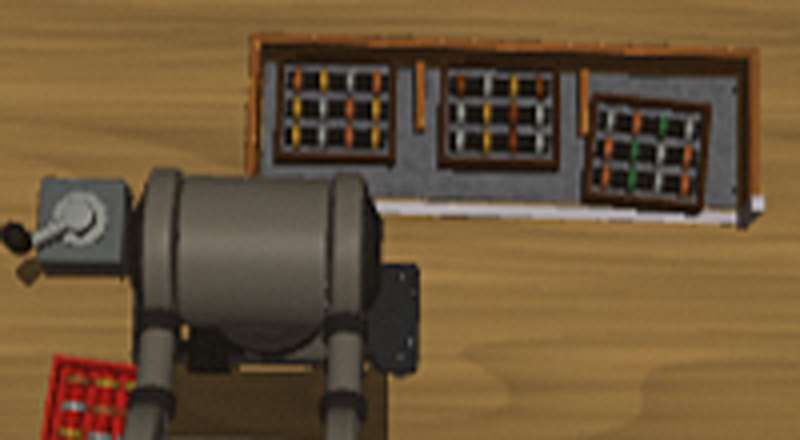

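The right tray has been knocked about 30 mm out of place and turned: top crop corners (597,97), (710,105), (700,210), (585,200). I'll measure and mend it.

Run:
```python
from h import *
P=lambda u,v:((u+.5)/4-.5+230,(v+.5)/4-.5+130)
q=[w2c(ray("top",P(*p),24))[:2] for p in [(596,96),(711,104),(701,211),(584,201)]]
print(np.round(q,1),np.mean(q,0))
for p in [(584,135),(283,62),(394,67),(275,162),(392,165),(444,68),(558,72),(438,167),(556,172)]: print(p,w2c(ray("top",P(*p),24))[:2].round(1))
o=st();shift(c2w([-60,-145,180]))
```

```text
[[  95.   -78.3]
 [  90.6 -174.5]
 [  -1.1 -165.9]
 [   4.9  -68.9]] [  47.35400329 -121.92199924]
(584, 135) [ 61.2 -68.5]
(283, 62) [117.4 183.8]
(394, 67) [115.6  91. ]
(275, 162) [ 31.4 187.6]
(392, 165) [31.4 90.7]
(444, 68) [115.8  49.2]
(558, 72) [114.9 -46.3]
(438, 167) [30.7 52.5]
(556, 172) [ 28.9 -45.5]
t 54.35 tcp [476.6  72.  211. ] rpy [ 3.140e+00 -2.000e-03  1.556e+00] case [-145.2  165.6  211. ] F [-1.7  1.  -0.9] grip 59.4 q [-0.01  0.28  1.66  0.    1.2  -1.57]
shares [-1.554  0.423  0.153] turn [ 0.002 -0.002  0.002]
```

```bash
python3 -m inch '[[[-0.1,0.07,0,0,0,0.1,1],[-0.2,0.14,0,0,0,0.2,1],[-0.3,0.21,0,0,0,0.3,1],[-0.4,0.28,0,0,0,0.4,1],[-0.5,0.35,0,0,0,0.5,1],[-0.6,0.42,0,0,0,0.6,1],[-0.7,0.5,0,0,0,0.7,1],[-0.8,0.58,0,0,0,0.8,1],[-0.9,0.66,0,0,0,0.9,1],[-1,0.74,0,0,0,1,1]]]'
python3 - <<'E'
from h import *
o=st();shift(c2w([3,-45,110]),YAW)
E
```

```text
time: 55.6
tool_pos: [621.9, -134.0, 210.8]
tcp_rot: [3.141, -0.001, 0.767]
contact_force: [-0.3, -0.2, -0.8]
grip_width: 0.5
t 55.60 tcp [ 621.9 -134.   210.8] rpy [ 3.141e+00 -1.000e-03  7.670e-01] case [  3.5 -37.9 210.8] F [-0.3 -0.2 -0.8] grip 0.5 q [-0.33  0.56  1.22  0.    1.37 -1.1 ]
shares [-0.027  0.023  0.504] turn [ 0.    -0.001  0.998]
```

```bash
python3 -m inch '[[[0,0,0,0,0,0.15,1],[0,0,0,0,0,0.3,1],[0,0,0,0,0,0.45,1],[0,0,0,0,0,0.6,1],[-0.02,0.01,0.1,0,0,0.75,1],[-0.025,0.015,0.2,0,0,0.9,1],[-0.025,0.015,0.3,0,0,1,1],[-0.025,0.015,0.4,0,0,1,1],[-0.025,0.015,0.5,0,0,1,1],[-0.025,0.015,0.5,0,0,1,1]]]'
python3 - <<'E'
from h import *
o=st();shift(c2w([3,-45,10]),YAW)
cv2.imwrite("pics/w24.png",bot.capture("wrist")[:,:,::-1])
cv2.imwrite("pics/s24.png",bot.capture("scene")[100:300,150:400,::-1].repeat(3,0).repeat(3,1))
E
```

```text
time: 56.85
tool_pos: [618.9, -138.5, 109.3]
tcp_rot: [-3.14, 0.003, -0.016]
contact_force: [-0.8, 0.0, 0.5]
grip_width: 0.3
t 56.85 tcp [ 618.9 -138.5  109.3] rpy [-3.14e+00  3.00e-03 -1.60e-02] case [  0.6 -42.5 109.3] F [-0.8  0.   0.5] grip 0.3 q [-0.34  0.65  1.35  0.    1.15 -0.33]
shares [0.013 0.013 0.496] turn [-0.001  0.004  0.001]
```

View pics/w24.png

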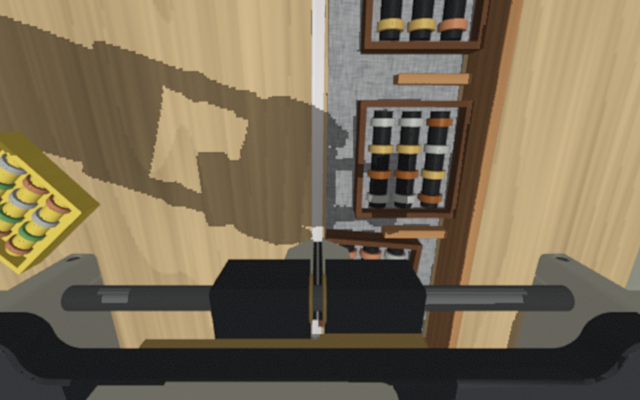

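View pics/s24.png

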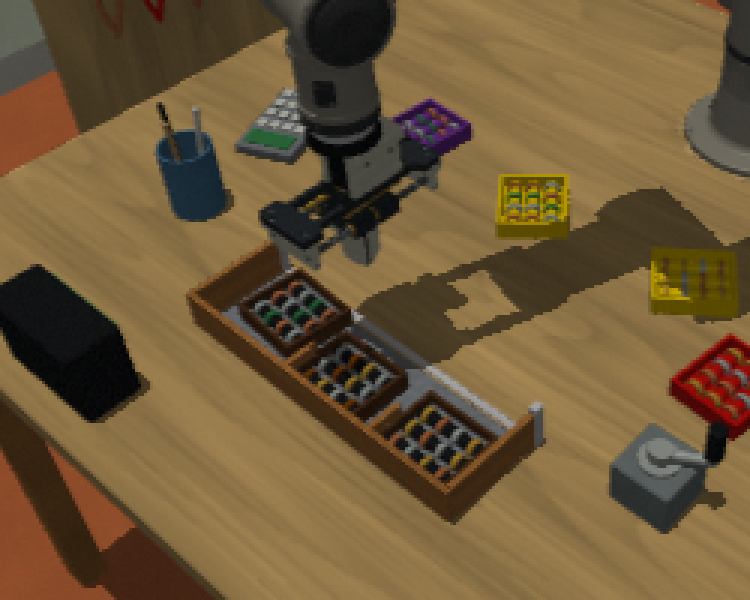

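Run:
```python
from h import *
o=st()
for p in [(328,231),(421,241),(357,216),(361,102)]: print(w2c(wray(p,24,o)).round(1))
EE=1
```

```text
t 56.95 tcp [ 620.2 -138.9  111.5] rpy [ 3.141e+00 -1.000e-03 -1.600e-02] case [  1.9 -42.8 111.5] F [-0.3 -0.5  0.7] grip 0.3 q [-0.34  0.64  1.35  0.    1.15 -0.33]
[ 11.1 -64.7  24. ]
[ 98.9 -74.9  24. ]
[ 37.5 -49.8  24. ]
[36.6 48.6 24. ]
```

```bash
python3 -m inch '[[[0.005,0,0.12,0,0,0,1],[0.005,0,0.24,0,0,0,1],[0.005,0,0.36,0,0,0,1],[0.005,0,0.46,0,0,0,1],[0.005,0,0.5,0,0,0,1],[0.005,0.03,0.5,0,0,0,1],[0.005,0.06,0.5,0,0,0,1],[0.005,0.085,0.5,0,0,0,1],[0.005,0.105,0.5,0,0,0,1],[0.005,0.12,0.5,0,0,0,1]]]'
python3 - <<'E'
from h import *
o=st();shift(c2w([37,-68,10]),YAW)
cv2.imwrite("pics/w25.png",bot.capture("wrist")[:,:,::-1])
cv2.imwrite("pics/s25.png",bot.capture("scene")[100:300,150:400,::-1].repeat(3,0).repeat(3,1))
E
```

```text
time: 58.2
tool_pos: [620.4, -162.5, 11.1]
tcp_rot: [-3.141, 0.0, -0.016]
contact_force: [-2.0, 2.4, 0.9]
grip_width: 0.7
t 58.20 tcp [ 620.4 -162.5   11.1] rpy [-3.141  0.    -0.016] case [  2.5 -66.5  11.1] F [-2.   2.4  0.9] grip 0.7 q [-0.38  0.77  1.41  0.    0.96 -0.36]
shares [0.172 0.008 0.006] turn [-0.001  0.     0.001]
```

View pics/w25.png

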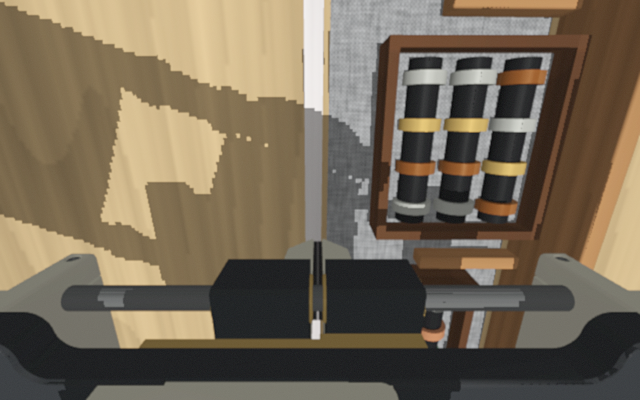

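View pics/s25.png

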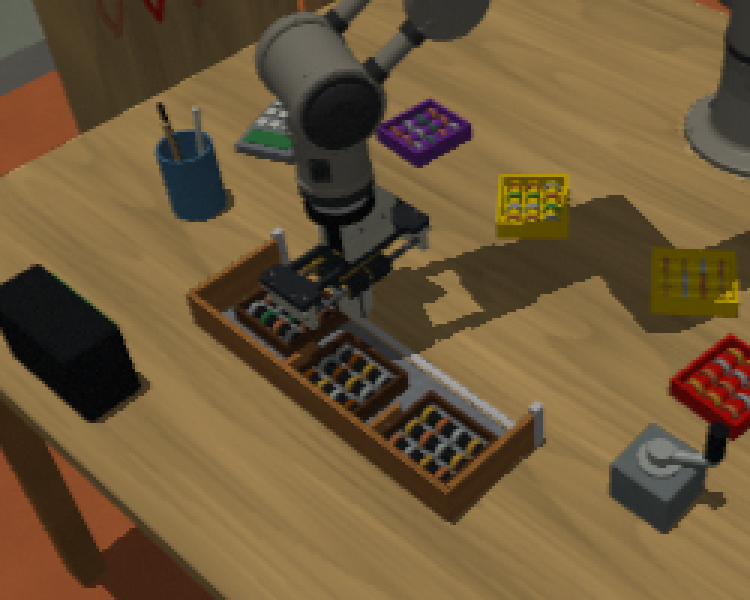

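```bash
python3 -m inch '[[[0,-0.01,0,0,0,0,1],[0.06,-0.01,0,0,0,0,1],[0.12,-0.01,0,0,0,0,1],[0.15,-0.005,0,0,0,0,1],[0.17,0,0,0,0,0,1],[0.17,0.02,0,0,0,0,1],[0.17,0.035,0,0,0,0,1],[0.17,0.045,0,0,0,0,1],[0.17,0.055,0,0,0,0,1],[0.17,0.06,0,0,0,0,1]]]'
python3 - <<'E'
from h import *
o=st()
cv2.imwrite("pics/w26.png",bot.capture("wrist")[:,:,::-1])
E
python3 -m inch '[[[0,-0.02,0,0,0,0,1],[0,-0.03,-0.1,0,0,0,1],[0,-0.03,-0.3,0,0,0,1],[-0.1,-0.03,-0.5,0,0,0,1],[-0.2,0.05,-0.6,0,0,-0.1,0.5],[-0.3,0.15,-0.6,0,0,-0.2,0],[-0.4,0.2,-0.6,0,0,-0.3,-0.3],[-0.5,0.25,-0.6,0,0,-0.4,-0.3],[-0.6,0.3,-0.6,0,0,-0.5,-0.3],[-0.65,0.3,-0.6,0,0,-0.6,-0.3]]]'
python3 - <<'E'
from h import *
o=st();shift(c2w([-60,-138,110]))
t=bot.capture("top")[:,:,::-1];cv2.imwrite("pics/t26.png",cv2.resize(t[130:240,280:480],None,fx=4,fy=4,interpolation=cv2.INTER_CUBIC))
cv2.imwrite("pics/s26.png",bot.capture("scene")[100:300,150:400,::-1].repeat(3,0).repeat(3,1))
E
```

```text
time: 59.55
tool_pos: [654.2, -175.3, 10.8]
tcp_rot: [-3.141, 0.0, -0.016]
contact_force: [0.1, 0.9, -0.3]
grip_width: 0.4
t 59.55 tcp [ 654.2 -175.3   10.8] rpy [-3.141  0.    -0.016] case [ 36.5 -78.7  10.8] F [ 0.1  0.9 -0.3] grip 0.4 q [-0.37  0.83  1.29  0.    1.03 -0.36]
time: 60.85
tool_pos: [523.0, -233.9, 132.8]
tcp_rot: [3.139, -0.001, 0.457]
contact_force: [0.0, 0.6, 0.2]
grip_width: 55.8
t 60.85 tcp [ 523.  -233.9  132.8] rpy [ 3.139e+00 -1.000e-03  4.570e-01] case [ -93.7 -139.5  132.8] F [0.  0.6 0.2] grip 55.8 q [-0.55  0.51  1.52 -0.    1.1  -1.01]
shares [0.153 0.07  0.114] turn [ 0.003  0.    -1.397]
```

View pics/t26.png

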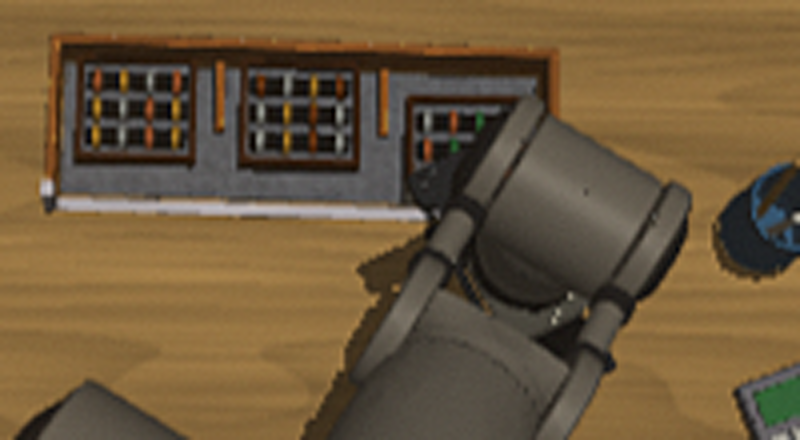

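View pics/s26.png

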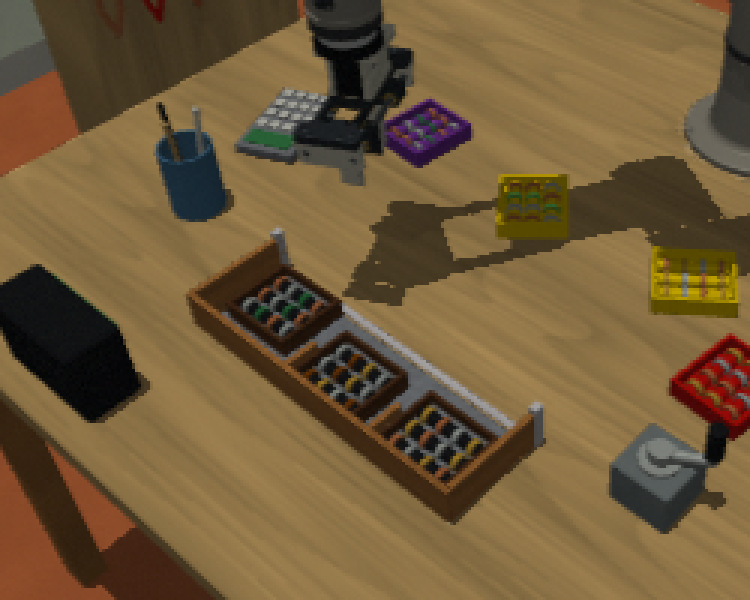

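```bash
python3 -m inch '[[[0,0,0,0,0,-0.12,-0.3],[0,0,0,0,0,-0.24,-0.3],[0,0,0,0,0,-0.36,-0.3],[0,0,0,0,0,-0.48,-0.3],[0,0,0,0,0,-0.6,-0.3],[0,0,0,0,0,-0.7,-0.3],[0,0,0,0,0,-0.8,-0.3],[0,0,0,0,0,-0.9,-0.3],[0,0,0,0,0,-1,-0.3],[0,0,0,0,0,-1,-0.3]]]'
python3 -m inch '[[[0,0,0,0,0,-0.12,-0.3],[0,0,0,0,0,-0.24,-0.3],[0,0,0,0,0,-0.36,-0.3],[0,0,0,0,0,-0.396,-0.3],[0,0,0.1,0,0,-0.396,-0.3],[0,0,0.2,0,0,-0.396,-0.3],[0,0,0.3,0,0,-0.396,-0.3],[0,0,0.4,0,0,-0.396,-0.3],[0,0,0.5,0,0,-0.396,-0.3],[0,0,0.5,0,0,-0.396,-0.3]]]'
python3 - <<'E'
from h import *
o=st();shift(c2w([-60,-138,10]))
cv2.imwrite("pics/w27.png",bot.capture("wrist")[:,:,::-1])
cv2.imwrite("pics/s27.png",bot.capture("scene")[100:300,150:400,::-1].repeat(3,0).repeat(3,1))
E
```

```text
time: 62.2
tool_pos: [524.2, -233.1, 131.8]
tcp_rot: [3.14, 0.0, 1.239]
contact_force: [0.2, 0.2, 0.6]
grip_width: 59.9
time: 63.45
tool_pos: [522.7, -232.5, 29.8]
tcp_rot: [-3.139, -0.002, 1.55]
contact_force: [0.7, -0.4, 0.4]
grip_width: 59.6
t 63.45 tcp [ 522.7 -232.5   29.8] rpy [-3.139e+00 -2.000e-03  1.550e+00] case [ -94.  -138.1   29.8] F [ 0.7 -0.4  0.4] grip 59.6 q [-0.55  0.65  1.62  0.    0.88 -2.1 ]
shares [0.001 0.17  0.099] turn [-0.003 -0.002 -0.005]
```

View pics/s27.png

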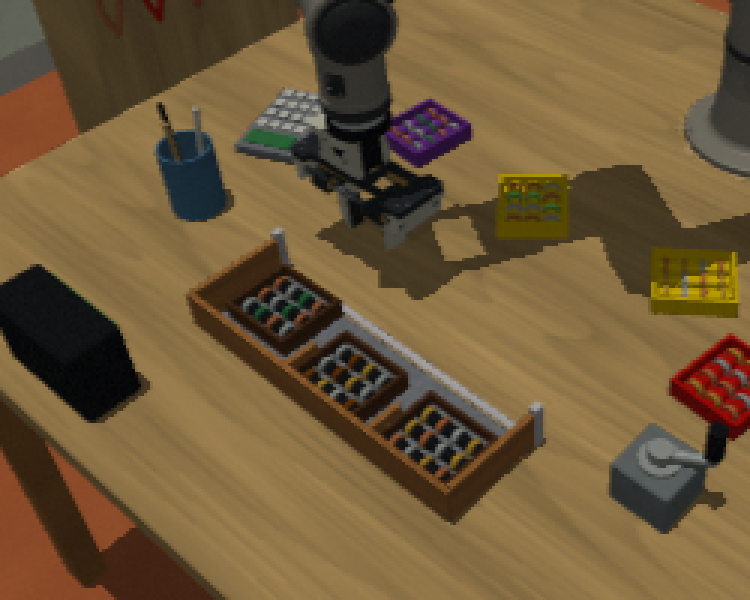

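```bash
python3 -m inch '[[[0,0.05,0.06,0,0,-0.005,-0.3],[0,0.12,0.095,0,0,-0.005,-0.3],[0,0.2,0.095,0,0,-0.005,-0.3],[0,0.28,0.095,0,0,-0.005,-0.3],[0,0.36,0.095,0,0,-0.005,-0.3],[0,0.42,0.095,0,0,-0.005,-0.3],[0,0.46,0.095,0,0,-0.005,-0.3],[0,0.5,0.095,0,0,-0.005,-0.3],[0,0.53,0.095,0,0,-0.005,-0.3],[0,0.55,0.095,0,0,-0.005,-0.3]]]'
python3 - <<'E'
from h import *
o=st();shift(c2w([23,-137,10]))
cv2.imwrite("pics/s28.png",bot.capture("scene")[100:300,150:400,::-1].repeat(3,0).repeat(3,1))
E
```

```text
time: 64.8
tool_pos: [633.6, -235.1, 11.6]
tcp_rot: [-3.141, -0.0, 1.556]
contact_force: [0.1, -0.2, -1.1]
grip_width: 59.5
t 64.80 tcp [ 633.6 -235.1   11.6] rpy [-3.141 -0.     1.556] case [  16.9 -138.8   11.6] F [ 0.1 -0.2 -1.1] grip 59.5 q [-0.47  0.82  1.29  0.    1.02 -2.02]
shares [0.009 0.031 0.008] turn [-0.    -0.     0.002]
```

View pics/s28.png

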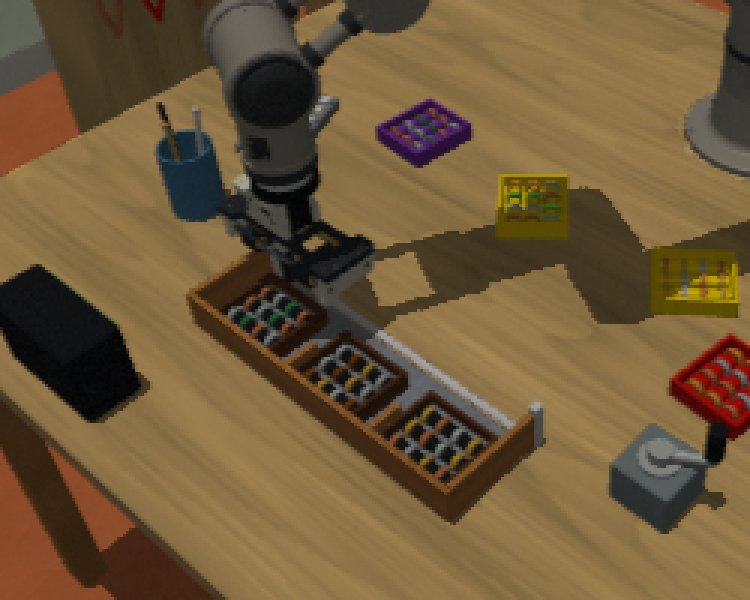

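```bash
python3 -m inch '[[[0,0.01,0,0,0,0,-0.3],[0,0.02,0,0,0,0,-0.3],[0,0.028,0,0,0,0,-0.3],[0,0.034,0,0,0,0,-0.3],[0,0.04,0,0,0,0,-0.3],[0,0.045,0,0,0,0,-0.3],[0,0.045,0,0,0,0,-0.3],[0,0.045,0,0,0,0,-0.3],[0,0.045,0,0,0,0,-0.3],[0,0.045,0,0,0,0,-0.3]]]'
python3 -m inch '[[[0,-0.05,0,0,0,0,-0.3],[0,-0.1,0,0,0,0,-0.3],[0,-0.1,-0.2,0,0,0,-0.3],[0,-0.1,-0.4,0,0,0,-0.3],[0.05,-0.12,-0.6,0,0,0,-0.3],[0.1,-0.16,-0.8,0,0,0,-0.3],[0.2,-0.2,-1,0,0,0,-0.3],[0.3,-0.24,-1,0,0,0,-0.3],[0.4,-0.28,-1,0,0,0,-0.3],[0.5,-0.36,-1,0,0,0,-0.3]]]'
python3 -m inch '[[[0.1,-0.1,0,0,0,0,-0.3],[0.2,-0.2,0,0,0,0,-0.3],[0.3,-0.3,0,0,0,0,-0.3],[0.4,-0.4,0,0,0,0,-0.3],[0.5,-0.5,0,0,0,0,-0.3],[0.6,-0.5,0,0,0,0,-0.3],[0.7,-0.5,0,0,0,0,-0.3],[0.8,-0.5,0,0,0,0,-0.3],[0.9,-0.5,0,0,0,0,-0.3],[1,-0.5,0,0,0,0,-0.3]]]'
python3 - <<'E'
from h import *
o=st();shift([570.7,287.1,160])
t=bot.capture("top")[:,:,::-1];cv2.imwrite("pics/t29.png",cv2.resize(t[130:240,230:430],None,fx=4,fy=4,interpolation=cv2.INTER_CUBIC))
E
```

```text
time: 66.1
tool_pos: [639.6, -235.1, 11.9]
tcp_rot: [-3.136, -0.001, 1.556]
contact_force: [-12.6, 1.0, 5.7]
grip_width: 59.7
time: 67.35
tool_pos: [571.8, -133.6, 212.1]
tcp_rot: [3.14, 0.0, 1.556]
contact_force: [0.1, -1.1, -0.8]
grip_width: 59.8
time: 68.6
tool_pos: [474.8, 67.9, 212.2]
tcp_rot: [3.14, -0.0, 1.556]
contact_force: [-0.7, -0.5, 0.2]
grip_width: 59.6
t 68.60 tcp [474.8  67.9 212.2] rpy [ 3.14  -0.     1.556] case [-146.8  161.5  212.2] F [-0.7 -0.5  0.2] grip 59.6 q [-0.02  0.27  1.67  0.    1.2  -1.57]
shares [1.103 0.463 0.262] turn [ 0.002 -0.     0.002]
```

View pics/t29.png

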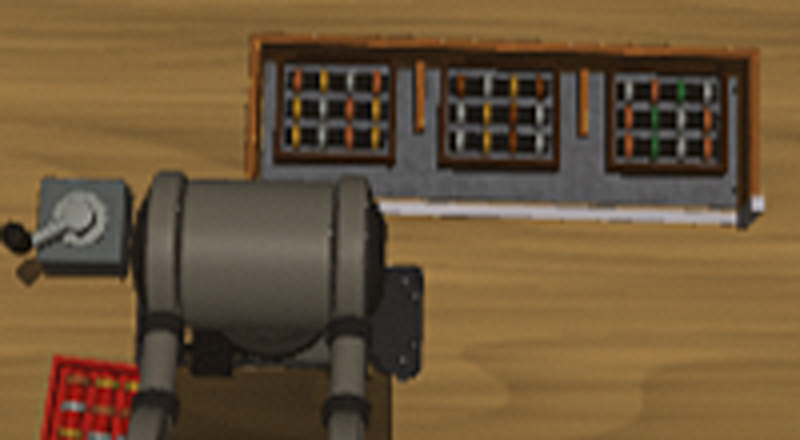

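All three trays are home. Back to the knob.

```bash
python3 -m inch '[[[0.1,0.05,0,0,0,0,-0.2],[0.2,0.1,0,0,0,0,-0.2],[0.3,0.15,0,0,0,0,-0.2],[0.4,0.2,0,0,0,0,-0.2],[0.5,0.25,0,0,0,0,-0.2],[0.6,0.3,0,0,0,0,-0.2],[0.7,0.35,0,0,0,0,-0.2],[0.8,0.4,0,0,0,0,-0.2],[0.9,0.44,0,0,0,0,-0.2],[1,0.46,0,0,0,0,-0.2]]]'
python3 - <<'E'
from h import *
o=st();shift([570.5,287.1,85])
cv2.imwrite("pics/w30.png",bot.capture("wrist")[:,:,::-1])
E
```

```text
time: 69.9
tool_pos: [570.4, 266.0, 211.9]
tcp_rot: [3.141, -0.0, 1.556]
contact_force: [-0.8, -0.3, -0.6]
grip_width: 55.3
t 69.90 tcp [570.4 266.  211.9] rpy [ 3.141 -0.     1.556] case [-54.6 361.1 211.9] F [-0.8 -0.3 -0.6] grip 55.3 q [ 0.31  0.55  1.24  0.    1.36 -1.24]
shares [ 0.105 -0.001  0.635] turn [ 0.001 -0.     0.002]
```

View pics/w30.png

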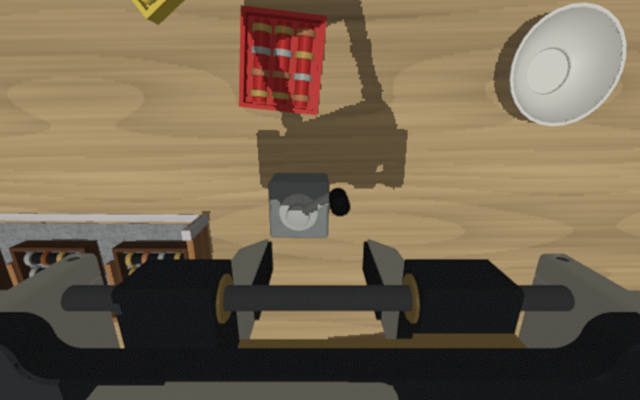

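```bash
python3 -m inch '[[[0.06,0,0,0,0,0,-0.2],[0.105,0,0.05,0,0,0,-0.2],[0.105,0,0.15,0,0,0,-0.2],[0.105,0,0.25,0,0,0,-0.2],[0.105,0,0.35,0,0,0,-0.2],[0.105,0,0.43,0,0,0,-0.2],[0.105,0,0.5,0,0,0,-0.2],[0.105,0,0.57,0,0,0,-0.2],[0.105,0,0.63,0,0,0,-0.2],[0.105,0,0.63,0,0,0,-0.2]]]'
python3 - <<'E'
from h import *
o=st();shift([570.5,287.1,85])
cv2.imwrite("pics/w31.png",bot.capture("wrist")[:,:,::-1])
E
```

```text
time: 71.2
tool_pos: [569.6, 286.7, 84.8]
tcp_rot: [-3.14, 0.001, 1.556]
contact_force: [0.0, -0.3, 0.1]
grip_width: 55.1
t 71.20 tcp [569.6 286.7  84.8] rpy [-3.140e+00  1.000e-03  1.556e+00] case [-55.7 381.8  84.8] F [ 0.  -0.3  0.1] grip 55.1 q [ 0.35  0.68  1.37  0.    1.1  -1.21]
shares [ 0.002  0.004 -0.001] turn [-0.002  0.001  0.002]
```

View pics/w31.png

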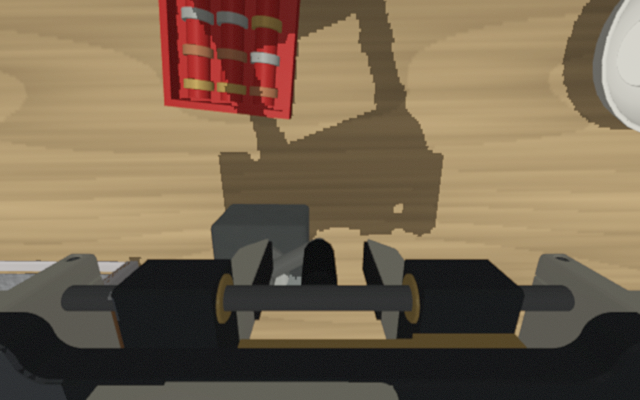

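Knob between the fingers. Gripping it, then winding clockwise (720°).

```bash
python3 -m inch '[[[0,0.003,0,0,0,0,0.3],[0,0.003,0,0,0,0,0.6],[0,0.003,0,0,0,0,1],[0,0.003,0,0,0,0,1],[0,0.003,0,0,0,0,1],[0,0.003,0,0,0,0,1],[0,0.003,0,0,0,0,1],[0,0.003,0,0,0,0,1],[0,0.003,0,0,0,0,1],[0,0.003,0,0,0,0,1]]]'
python3 - <<'E'
from h import *
o=st();c=w2c(o["tool_pos"])-[-30+.5,340-.3,0];print(c)
E
python3 arc.py 120 -18 9
```

```text
time: 72.5
tool_pos: [570.9, 287.3, 86.2]
tcp_rot: [3.141, -0.001, 1.556]
contact_force: [0.7, 5.2, 2.2]
grip_width: 19.5
t 72.50 tcp [570.9 287.3  86.2] rpy [ 3.141e+00 -1.000e-03  1.556e+00] case [-54.4 382.4  86.2] F [0.7 5.2 2.2] grip 19.5 q [ 0.35  0.68  1.36  0.    1.1  -1.21]
[-24.91933118  42.70813314  86.15441347]
0.028,0.073  0.032,0.151  0.012,0.227  -0.031,0.292  -0.092,0.342  -0.165,0.370  -0.243,0.374  -0.318,0.353  -0.384,0.311  -0.384,0.311
```

```bash
python3 -m inch '[[[0.028,0.073,0,0,0,0,1],[0.032,0.151,0,0,0,0,1],[0.012,0.227,0,0,0,0,1],[-0.031,0.292,0,0,0,0,1],[-0.092,0.342,0,0,0,0,1],[-0.165,0.37,0,0,0,0,1],[-0.243,0.374,0,0,0,0,1],[-0.318,0.353,0,0,0,0,1],[-0.384,0.311,0,0,0,0,1],[-0.384,0.311,0,0,0,0,1]]]'
cat > ang.py <<'E'
from h import *
o=st();c=w2c(o["tool_pos"])-[-29.6,339.7,0];print(c.round(1),"r %.1f ang %.1f"%(np.hypot(c[0],c[1]),np.degrees(np.arctan2(c[1],c[0]))))
E
python3 ang.py; python3 arc.py 318 -18 9
```

```text
time: 73.75
tool_pos: [630.1, 207.7, 86.0]
tcp_rot: [-3.139, 0.0, 1.555]
contact_force: [-3.6, 2.0, 4.2]
grip_width: 19.0
t 73.75 tcp [630.1 207.7  86. ] rpy [-3.139  0.     1.555] case [  6.1 303.9  86. ] F [-3.6  2.   4.2] grip 19.0 q [ 0.2   0.72  1.28  0.    1.15 -1.35]
[ 35.7 -35.8  86. ] r 50.6 ang -45.1
-0.049,-0.061  -0.077,-0.134  -0.081,-0.212  -0.061,-0.287  -0.019,-0.353  0.042,-0.402  0.115,-0.430  0.193,-0.434  0.269,-0.414  0.269,-0.414
```

```bash
python3 -m inch '[[[-0.049,-0.061,0,0,0,0,1],[-0.077,-0.134,0,0,0,0,1],[-0.081,-0.212,0,0,0,0,1],[-0.061,-0.287,0,0,0,0,1],[-0.019,-0.353,0,0,0,0,1],[0.042,-0.402,0,0,0,0,1],[0.115,-0.43,0,0,0,0,1],[0.193,-0.434,0,0,0,0,1],[0.269,-0.414,0,0,0,0,1],[0.269,-0.414,0,0,0,0,1]]]'
python3 ang.py; python3 arc.py 156 -18 9
python3 - <<'E'
from h import *
cv2.imwrite("pics/w32.png",bot.capture("wrist")[:,:,::-1])
E
```

```text
time: 75.0
tool_pos: [550.2, 265.9, 86.0]
tcp_rot: [3.141, -0.001, 1.557]
contact_force: [-1.1, 0.8, 5.9]
grip_width: 19.4
t 75.00 tcp [550.2 265.9  86. ] rpy [ 3.141e+00 -1.000e-03  1.557e+00] case [-74.8 360.7  86. ] F [-1.1  0.8  5.9] grip 19.4 q [ 0.32  0.63  1.46  0.    1.05 -1.23]
[-45.2  21.   86. ] r 49.8 ang 155.1
0.066,0.043  0.115,0.103  0.143,0.176  0.147,0.255  0.127,0.330  0.084,0.396  0.023,0.445  -0.050,0.473  -0.128,0.477  -0.128,0.477
```

View pics/w32.png

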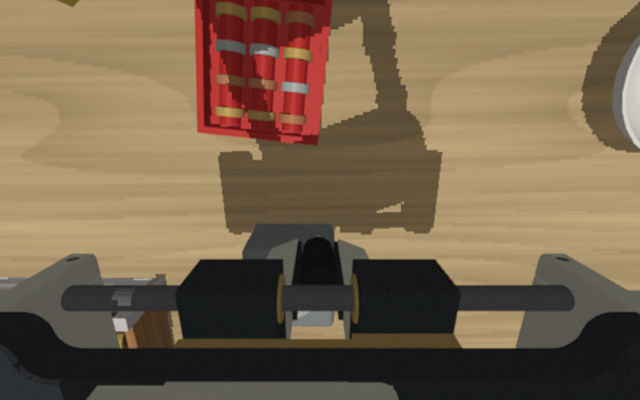

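Turned 324° with the knob still held. Continuing.

```bash
python3 -m inch '[[[0.066,0.043,0,0,0,0,1],[0.115,0.103,0,0,0,0,1],[0.143,0.176,0,0,0,0,1],[0.147,0.255,0,0,0,0,1],[0.127,0.33,0,0,0,0,1],[0.084,0.396,0,0,0,0,1],[0.023,0.445,0,0,0,0,1],[-0.05,0.473,0,0,0,0,1],[-0.128,0.477,0,0,0,0,1],[-0.128,0.477,0,0,0,0,1]]]'
python3 ang.py; python3 arc.py 354 -18 9
```

```text
time: 76.3
tool_pos: [644.5, 236.1, 86.0]
tcp_rot: [-3.14, 0.0, 1.555]
contact_force: [-2.2, -1.2, 5.3]
grip_width: 19.3
t 76.30 tcp [644.5 236.1  86. ] rpy [-3.14   0.     1.555] case [ 20.  332.5  86. ] F [-2.2 -1.2  5.3] grip 19.3 q [ 0.24  0.76  1.2   0.    1.19 -1.32]
[49.6 -7.2 86. ] r 50.1 ang -8.2
-0.076,-0.020  -0.141,-0.063  -0.190,-0.124  -0.218,-0.197  -0.222,-0.275  -0.202,-0.350  -0.160,-0.416  -0.099,-0.465  -0.026,-0.493  -0.026,-0.493
```

```bash
python3 -m inch '[[[-0.076,-0.02,0,0,0,0,1],[-0.141,-0.063,0,0,0,0,1],[-0.19,-0.124,0,0,0,0,1],[-0.218,-0.197,0,0,0,0,1],[-0.222,-0.275,0,0,0,0,1],[-0.202,-0.35,0,0,0,0,1],[-0.16,-0.416,0,0,0,0,1],[-0.099,-0.465,0,0,0,0,1],[-0.026,-0.493,0,0,0,0,1],[-0.026,-0.493,0,0,0,0,1]]]'
python3 ang.py; python3 arc.py 192 -8 9
python3 - <<'E'
from h import *
cv2.imwrite("pics/s33.png",bot.capture("scene")[100:300,200:450,::-1].repeat(3,0).repeat(3,1))
E
```

```text
time: 77.55
tool_pos: [545.6, 234.9, 86.0]
tcp_rot: [-3.141, -0.001, 1.558]
contact_force: [0.1, 1.1, 6.1]
grip_width: 19.5
t 77.55 tcp [545.6 234.9  86. ] rpy [-3.141e+00 -1.000e-03  1.558e+00] case [-78.8 329.6  86. ] F [0.1 1.1 6.1] grip 19.5 q [ 0.28  0.6   1.51  0.    1.03 -1.28]
[-49.2 -10.1  86. ] r 50.2 ang -168.5
0.035,-0.005  0.069,-0.005  0.104,-0.000  0.137,0.010  0.169,0.024  0.199,0.042  0.226,0.065  0.249,0.091  0.268,0.120  0.268,0.120
```

View pics/s33.png

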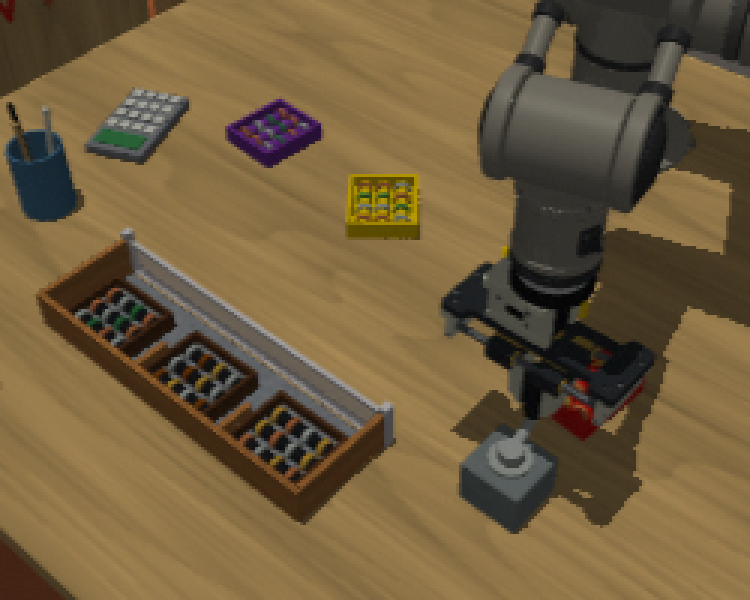

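```bash
python3 -m inch '[[[0.035,-0.005,0,0,0,0,1],[0.069,-0.005,0,0,0,0,1],[0.104,0,0,0,0,0,1],[0.137,0.01,0,0,0,0,1],[0.169,0.024,0,0,0,0,1],[0.199,0.042,0,0,0,0,1],[0.226,0.065,0,0,0,0,1],[0.249,0.091,0,0,0,0,1],[0.249,0.091,0,0,0,0,1],[0.249,0.091,0,0,0,0,1]]]'
python3 ang.py; python3 arc.py 127 -3 6
```

```text
time: 78.85
tool_pos: [564.9, 283.6, 86.0]
tcp_rot: [-3.141, -0.001, 1.556]
contact_force: [-1.1, 3.2, 5.2]
grip_width: 19.3
t 78.85 tcp [564.9 283.6  86. ] rpy [-3.141e+00 -1.000e-03  1.556e+00] case [-60.4 378.6  86. ] F [-1.1  3.2  5.2] grip 19.3 q [ 0.34  0.67  1.39  0.    1.09 -1.21]
[-30.8  38.9  86. ] r 49.6 ang 128.3
0.008,0.011  0.015,0.022  0.021,0.033  0.027,0.045  0.032,0.057  0.037,0.069  0.037,0.069  0.037,0.069  0.037,0.069  0.037,0.069
```

```bash
python3 -m inch '[[[0.008,0.011,0,0,0,0,1],[0.015,0.022,0,0,0,0,1],[0.021,0.033,0,0,0,0,1],[0.025,0.041,0,0,0,0,1],[0.027,0.045,0,0,0,0,1],[0.027,0.045,0,0,0,0,1],[0.027,0.045,0,0,0,0,1],[0.027,0.045,0,0,0,0,1],[0.027,0.045,0,0,0,0,1],[0.027,0.045,0,0,0,0,1]]]'
python3 ang.py
```

```text
time: 80.1
tool_pos: [571.4, 287.7, 85.9]
tcp_rot: [-3.135, 0.002, 1.556]
contact_force: [-10.2, -1.9, 10.8]
grip_width: 19.1
t 80.10 tcp [571.4 287.7  85.9] rpy [-3.135e+00  2.000e-03  1.556e+00] case [-54.  382.8  85.9] F [-10.2  -1.9  10.8] grip 19.1 q [ 0.35  0.68  1.35  0.    1.11 -1.21]
[-24.4  43.1  85.9] r 49.5 ang 119.5
```

```bash
python3 -m inch '[[[0.004,0.006,0,0,0,0,1],[0.007,0.012,0,0,0,0,1],[0.007,0.012,0,0,0,0,1],[0.007,0.012,0,0,0,0,1],[0.007,0.012,0,0,0,0,1],[0.007,0.012,0,0,0,0,1],[0.007,0.012,0,0,0,0,1],[0.007,0.012,0,0,0,0,1],[0.007,0.012,0,0,0,0,1],[0.007,0.012,0,0,0,0,1]]]'
python3 ang.py
python3 -m inch '[[[0,-0.01,0,0,0,0,1],[0,-0.014,0,0,0,0,1],[0,-0.014,0,0,0,0,0.6],[0,-0.014,0,0,0,0,0.2],[0,-0.014,0,0,0,0,0],[0,-0.014,-0.1,0,0,0,0],[0,-0.014,-0.25,0,0,0,0],[0,-0.014,-0.4,0,0,0,0],[0,-0.014,-0.55,0,0,0,0],[0,-0.014,-0.7,0,0,0,0]]]'
python3 -m inch '[[[-0.06,-0.1,0,0,0,0,0],[-0.12,-0.2,0,0,0,0,0],[-0.18,-0.3,0,0,0,0,0],[-0.24,-0.4,0,0,0,0,0],[-0.3,-0.5,0,0,0,0,0],[-0.3,-0.6,0,0,0,0,0],[-0.3,-0.7,0,0,0,0,0],[-0.3,-0.8,0,0,0,0,0],[-0.3,-0.8,0,0,0,0,0],[-0.3,-0.8,0,0,0,0,0]]]'
python3 - <<'E'
from h import *
st()
cv2.imwrite("pics/s34.png",bot.capture("scene")[100:300,150:450,::-1].repeat(2,0).repeat(2,1))
t=bot.capture("top")[:,:,::-1];cv2.imwrite("pics/t34.png",cv2.resize(t[130:240,230:430],None,fx=4,fy=4,interpolation=cv2.INTER_CUBIC))
E
```

```text
time: 81.35
tool_pos: [571.7, 287.9, 85.7]
tcp_rot: [-3.13, 0.004, 1.556]
contact_force: [-16.5, -6.8, 16.5]
grip_width: 19.3
t 81.35 tcp [571.7 287.9  85.7] rpy [-3.13   0.004  1.556] case [-53.6 383.1  85.7] F [-16.5  -6.8  16.5] grip 19.3 q [ 0.35  0.69  1.35 -0.    1.12 -1.21]
[-24.   43.4  85.7] r 49.6 ang 119.0
time: 82.6
tool_pos: [573.6, 289.6, 226.2]
tcp_rot: [-3.14, 0.0, 1.556]
contact_force: [-0.2, -0.5, -0.8]
grip_width: 46.0
time: 83.85
tool_pos: [413.7, 232.1, 225.9]
tcp_rot: [3.141, -0.0, 1.556]
contact_force: [-0.9, 0.3, -0.1]
grip_width: 45.8
t 83.85 tcp [413.7 232.1 225.9] rpy [ 3.141 -0.     1.556] case [-210.7  324.7  225.9] F [-0.9  0.3 -0.1] grip 45.8 q [ 0.35  0.25  1.66 -0.    1.23 -1.21]
```

View pics/s34.png

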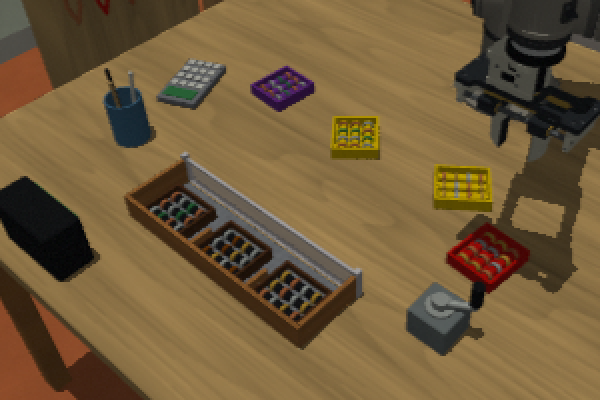

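View pics/t34.png

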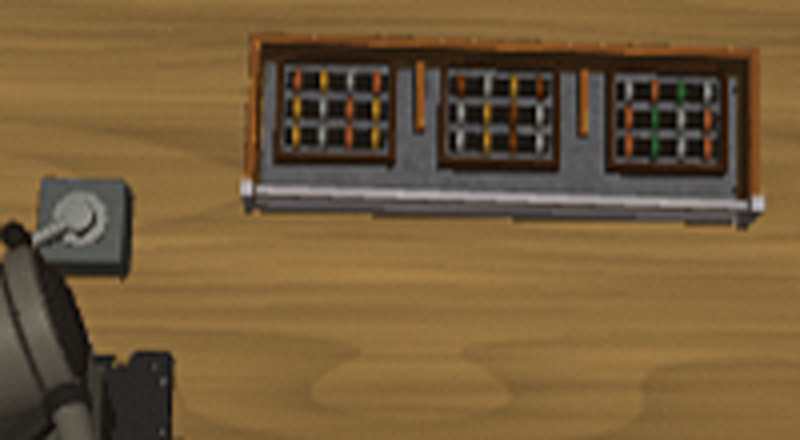

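Run:
```python
from plant import bot
print(bot.close_job())
```

```text
the job is handed in; nothing more can be done
None
```

The job is handed in at about 84 s. All three trays are in their own compartments with the glass wound back up; no verdict was reported.

- **Glass down:** I gripped the crank knob and wound it anticlockwise until it met the stop, at about 14 N. The crank was already about 1.6 rad (a quarter turn) from its up stop when I started.
- **Trays:** I slid each tray in with two fingers until the push force rose against the rear wall, to about 13–21 N. The left and right trays were first nudged sideways into line with their compartments.
- **One mishap, mended:** the right tray was knocked about 30 mm out of place and turned after I had first set it home. I straightened it and pushed it back to the wall.
- **Glass up:** I wound the crank two turns clockwise until it met the stop, at about 119° for an expected 120°, and pressing further raised the force with almost no movement.
- **Last check:** the scene and top views show three straight trays against the rear wall and the glass up. The mug, calculator and decoy trays look unmoved. The dish is outside those last crops; I last saw it in the wrist view, and the arm never touched it.

Early camera estimates of the bay's position differed by about 4 mm. I corrected this from the crank's circle and the glass line, and no final check disagreed.

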